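# Nest two hooked brackets in a sloping weld fixture and drive its wedge home

### The arm

A 6-joint arm with a two-finger parallel gripper is mounted at the origin on the work surface. World frame = base frame: x ahead of the robot, y to its left, z up, the work surface at z = 0. Lengths are in m, angles in rad, forces in N, time in s.
With the tool pointing down it reaches from about 0.4 to 0.825 m from the base axis. Payload 7 kg.
Tool frame: the origin (TCP) lies midway between the tips of the shut fingers; the grasp point (between the pads) lies 19 mm behind it; y points along the fingers, z is the direction in which the jaws open and shut, and the axes are right-handed (so a half turn about y gives the same grasp; the last joint's range is limited). The gripper opens to 88 mm and grips with 3 to 60 N. Pads are 19 mm wide; open, the fingers measure 130 mm over their backs; the gripper's body (78 mm by 193 mm) begins 47 mm behind the grasp point.
Start: joints at [1.515, 0.359, 0.012, 0, -1.224, -0.288], TCP at [0.228, 0.635, 0.227] pointing down, gripper open.
Joint ranges: [-3.07, 3.07], [-1.43, 2.12], [-1.02, 1.25], [-3.03, 1.67], [-3.05, -0], [-3.03, 3.03]. Speed limits (rad/s): [2.39, 2.39, 3.01, 3.14, 3.14, 3.14].

### API

Orientations are given as [roll, pitch, yaw] about the fixed x, y, z axes, in that order (R = Rz(yaw) Ry(pitch) Rx(roll)).
In Python, from station import arm gives the robot as it stands.
- The arm moves only by the tool move_arm, never from a script. Its argument "deltas" is a list of rows, each an object with "dp": the shift along the tool's x, y, z in mm, a list of three; "rotation": the turn, a rotation vector about the tool's x, y, z in degrees, a list of three. A call has 1 to 5 rows; each row shifts and turns the pose as measured when the row begins, along the tool's axes as they then stand; what a row does not reach is not made up. A row lasts 1/12 s, in which the tool goes at most 41.7 mm and 7.16 degrees, less where a joint would pass 70% of its speed; a pose out of reach is approached as far as the arm can. A call is refused whole if a number of a shift passes 41.7 or a number of a turn 7.16, either way. A call with a gripper value outside its range is refused whole. "jaw" is the closure in counts, from 0 (fully open) to 255 (shut), set as the call begins (left out, the last holds). The fingers move at their own pace and stop on an object; "squeeze" is the grip in N (left out, the last holds). Time passes only in rows, so rows that do not move let the fingers close. It gives the time, the measured TCP pose, the force and the opening at its end, in the units of the state.
- arm.get_state(): the state, without advancing time (a new reading comes with each control period).
- arm.grab_frame(name): name is "side" or "top" or "wrist"; returns a dict with "pixels" (480x640x3 uint8, red, green, blue), "z_map" (480x640 float32, m along the optical axis (not along the pixel's ray), 0 where there is no reading), "fx", "fy", "cx", "cy" (pixels), "k1" (the pictures are not rectified: a ray, as slopes to the right and down, at radius r is drawn at 1 + k1 r^2 times it, then the intrinsics apply), "cam_to_world" (4x4, takes a point from camera to world coordinates); the wrist camera has in their place "mount" (4x4, takes a point from camera to tool coordinates, whose origin is the TCP and whose axes are the tool frame's). Camera axes: x right, y down, z forward; pixel columns grow to the right and rows downward; lengths in m; the calibration is good to about 2 mm. A picture is of the moment at which its call begins: read the wrist's pose just before it.
- arm.job_done(): hands the job in, once; it reports no verdict.
The state is a dict: "t": time; "q": joint angles; "qd": joint speeds; "joint_efforts": joint torques, N m; "eef_pos": TCP position; "ee_rot": TCP orientation; "force": force on the tool from outside, world axes, zero at the start; "moment": the same for the moment, N m; "width": finger opening in m.
Only numpy, scipy, OpenCV 4.12 (cv2) and the standard library are available. Lean on these libraries where they do the work, as an engineer would, in place of code of your own. Each camera call takes 0.05 s, during which the arm holds its last target.

### The job

Fit the two loose hooked brackets into the tray of the sloping weld fixture, where they interlock in the only way that fits, both lying flat on its floor. When both are in and let go of, use the mallet, and only the mallet, to drive the fixture's wedge in until it stops, then lay the mallet flat on the table. Do not move the other things lying about.

Things in the scene. Friction and masses are not known exactly. Their poses are not given: they have to be found in the camera images.
- nest (a point): Fixed steel tray, floor tilted 28.6 deg, falling towards the robot. Origin: pocket centre, on the floor. x up the slope, y left (level), z square out of the floor. Pocket in mm: x -55..55, y -75..75, walls 12 high, 12 thick. A fixed 20 x 20 x 12 block fills its upper left corner. For y < 15 its upper side is the wedge, with a 16 high rail behind. Fitted brackets have 2 mm of play all round.
- home_wide (a point): Point on the tray floor where the origin of the wide bracket belongs, at (-10, 27, 0) in the tray's axes; axes as the tray's. The fitted bracket's axes are parallel to these.
- home_narrow (a point): Point on the tray floor where the origin of the narrow bracket belongs, at (10, -43, 0) in the tray's axes; axes as the tray's. The fitted bracket's axes are parallel to these.
- wide_bracket: Loose aluminium J-shaped plate, 0.28 kg, 10 thick, with an upright rib to hold it by: 60 along x, 8 thick across y, top 55 above the underside. Origin: underside, below the rib's middle, z up. Outline: column x -43..63, y -10..46, its corner x > 43, y > 26 cut out for the tray's block; foot x -43..-2, y -60..-10; tooth x -2..18, y -60..-44, hooks behind the other's finger. Goes left.
- narrow_bracket: Loose aluminium hooked plate, 0.28 kg, 10 thick, with an upright rib to hold it by: 60 along x, 8 thick across y, top 55 above the underside. Origin: underside, below the rib's middle, z up. Outline: column x -63..43, y -30..6; arm x 2..43, y 6..56; finger x -18..2, y 30..56. Goes in the right of the tray, its arm upslope of the wide bracket's foot.
- wedge: Steel wedge on the tray's upper side, with a 26 x 20 x 34 head at its right end. Slides left along (-0.124, 0.992, 0) in the tray's axes, 35 mm from fully out to its stop (starts 0 to 5 mm in), against 4 N of friction and 40 N s/m damping; stays where left. Its front is parallel to the tray's y, moves from x = 55.6 to 51.2. Origin: front edge where the head begins, floor level; axes as the tray's.
- wedge_face (a point): Centre of the wedge's striking face, on the right hand (-y) end of its head; axes as the tray's; the face looks along the tray's -y, 26 along x by 34 along z. Moves with the wedge: in the tray's axes at (66, -145, 18) when fully out and (62, -110, 18) when home. Tray's right side is at y = -87; nothing stands beside the face.
- mallet: Soft-faced mallet lying on the table, 0.42 kg. Origin: underside, below the grip point on the wooden handle, z up. Handle along x, 20 wide (y), 24 tall, centre line 20 above the underside, back to an end knob at x -140..-120 (28 wide, 40 tall). Head: cylinder along y, centre (70, 0, 20), 40 diameter, 90 long, a flat black face at each end (y = 45 and -45).
- tube_offcut: upright steel tube offcut, 42 diameter, 55 tall (mm); bystander, loose, origin under its centre.
- magnet_square: flat square magnet block, 70 x 70 x 18 (mm); bystander, loose, origin under its centre.
- tape_measure: dark tape measure standing on edge, 65 x 36 x 60 (mm); bystander, loose, origin under its centre.
- spray_can: plain metal spray can, 60 diameter, 170 tall (mm); bystander, loose, origin under its centre.
- wire_brush: hand brush lying flat; bystander, loose.
- spacer_bar: square steel bar, 90 x 20 x 20, lying (mm); bystander, loose, origin under its centre.
- nut_blank: dark steel disc, 32 diameter, 20 tall (mm); bystander, loose, origin under its centre.

How it is judged:
On the way, in this order (a step that is already met when the one before it is completed fails the run):
1. both brackets lie in the tray in their places, let go of, with the wedge not yet driven in (distance between wide_bracket and home_wide below 0.006 m and z of wide_bracket in the frame of home_wide below 0.003 m and angle between the z axis of each of wide_bracket, narrow_bracket and the z axis of nest, either way round below 0.05 rad and angle between the x axis of each of wide_bracket, narrow_bracket and the x axis of nest, either way round below 0.07 rad and distance between narrow_bracket and home_narrow below 0.006 m and z of narrow_bracket in the frame of home_narrow below 0.003 m and contact force between the fingers and wide_bracket below 0.1 N and contact force between the fingers and narrow_bracket below 0.1 N and y of wedge_face in the frame of nest below -0.13 m), for 0.2 s.
2. the mallet strikes or presses the wedge's head as the wedge nears its stop (contact force between mallet and wedge above 1 N and y of wedge_face in the frame of nest above -0.12 m).
At the end, for the whole second after the job is handed in: Both brackets released at their home points (within 6 mm, at most 3 mm off the floor, flat within 0.05 and square within 0.07 rad), wedge within 4 mm of its stop, mallet lying flat on the table (origin below 12 mm, tilt under 0.2 rad), all at rest (distance between wide_bracket and home_wide below 0.006 m and z of wide_bracket in the frame of home_wide below 0.003 m and angle between the z axis of each of wide_bracket, narrow_bracket and the z axis of nest, either way round below 0.05 rad and angle between the x axis of each of wide_bracket, narrow_bracket and the x axis of nest, either way round below 0.07 rad and distance between narrow_bracket and home_narrow below 0.006 m and z of narrow_bracket in the frame of home_narrow below 0.003 m and contact force between the fingers and wide_bracket below 0.1 N and contact force between the fingers and narrow_bracket below 0.1 N and linear speed of each of wide_bracket, narrow_bracket, mallet below 0.02 m/s and y of wedge_face in the frame of nest above -0.1143 m and height (world z) of mallet below 0.012 m and angle between mallet's own z axis and vertical below 0.2 rad); the robot touches nothing.
It fails at once if the gripper or arm pushes the wedge (only the mallet may) (contact force between any of the fingers, the arm and wedge above 1.5 N).
It fails at once if a bystander is moved more than 40 mm (distance of any of tube_offcut, magnet_square, tape_measure, spray_can, wire_brush, spacer_bar, nut_blank from where it was at the start of the episode above 0.04 m).
It also fails if it takes over 70 s, if anything falls off the work surface, if the arm or the gripper's body presses on something with over 40 N, if the wrist force passes 120 N, or if a joint passes its speed limit or range.

## Working session

There is one attempt and no reset: what is moved stays moved. The work goes in short steps, Python scripts to look and compute and a tool call to move; the robot and the scene stay as the last step left them, time stands still between calls to the robot, and variables do not carry over. Pictures are saved under pics/ and viewed, and the job is handed in when it is done.

Besides the shell and the picture viewer there is one more tool, called after "Emit:" by a JSON object that holds its "op" and its "data", one argument or row to a line. move_arm: Moves the arm, as the interface text tells. Its arguments: {"type":"object","properties":{"deltas":{"type":"array","items":{"type":"object","properties":{"dp":{"type":"array","items":{"type":"number"}},"rotation":{"type":"array","items":{"type":"number"}}}}},"jaw":{"type":"number"},"squeeze":{"type":"number"}},"required":["deltas"]}

```bash
ls; mkdir -p pics; python3 - <<'E'
from station import arm
import cv2,numpy as np
s=arm.get_state();print(s)
for n in ["side","top","wrist"]:
    f=arm.grab_frame(n)
    cv2.imwrite(f"pics/{n}0.png",f["pixels"][:,:,::-1]); np.savez(f"pics/{n}0.npz",**f)
    print(n,{k:v for k,v in f.items() if k not in("pixels","z_map")})
E
```

```text
pics
{'t': 0.0, 'q': array([ 1.51508287e+00,  3.59339612e-01,  1.10671798e-02, -3.37570720e-04,
       -1.22407680e+00, -2.88112149e-01]), 'qd': array([ 0.0007765 ,  0.00187532, -0.00203735, -0.00253523, -0.00024545,
       -0.00099316]), 'joint_efforts': array([ 1.10813248e-04, -5.82710302e+01,  2.93079096e+01,  6.99776977e+00,
        7.21077886e-03, -1.57907593e-04]), 'eef_pos': array([0.22739461, 0.63503726, 0.22565913]), 'ee_rot': array([-1.56921725e+00,  1.37026920e-04,  2.79765220e+00]), 'force': array([-0.47626111,  0.29024275, -0.28062331]), 'moment': array([-0.03490465,  0.01773551,  0.05703239]), 'width': 0.08755949196998632}
side {'fx': 529.791789405251, 'fy': 529.791789405251, 'cx': 323.8665371390257, 'cy': 243.01020666304296, 'k1': -0.1279742745113338, 'cam_to_world': array([[ 0.73615889, -0.36643438,  0.5690307 , -0.17314847],
       [-0.67658069, -0.3766087 ,  0.6327752 , -0.79127593],
       [-0.01756867, -0.85081827, -0.52516627,  0.73999926],
       [ 0.        ,  0.        ,  0.        ,  1.        ]])}
top {'fx': 461.19608349986595, 'fy': 461.19608349986595, 'cx'
[... 221 characters left out ...]
52495689e-03,
        -1.10091275e-03],
       [ 1.46027474e-03, -1.65907617e-01, -9.86140218e-01,
         1.24684566e+00],
       [ 0.00000000e+00,  0.00000000e+00,  0.00000000e+00,
         1.00000000e+00]])}
wrist {'fx': 413.41820963760875, 'fy': 413.41820963760875, 'cx': 314.7010169857864, 'cy': 239.4063543589268, 'k1': -0.061138178451251544, 'mount': array([[ 9.29391393e-04,  9.56591443e-01,  2.91430863e-01,
        -7.95680151e-02],
       [-2.77138307e-04, -2.91430731e-01,  9.56591894e-01,
        -1.58757531e-01],
       [ 9.99999530e-01, -9.69814929e-04, -5.74508105e-06,
         6.08329597e-05],
       [ 0.00000000e+00,  0.00000000e+00,  0.00000000e+00,
         1.00000000e+00]])}
```

View pics/top0.png

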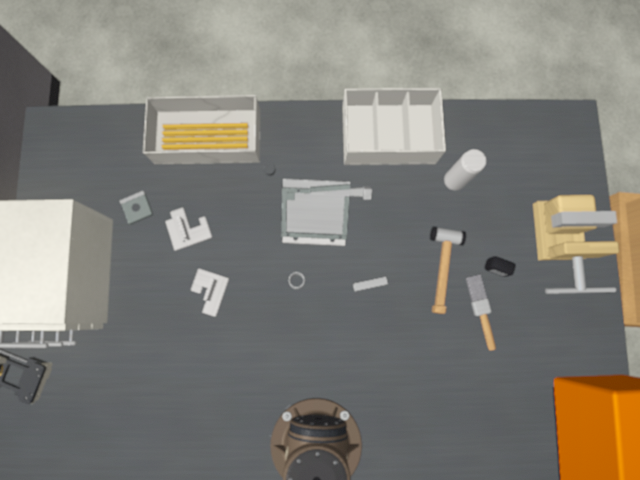

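View pics/side0.png

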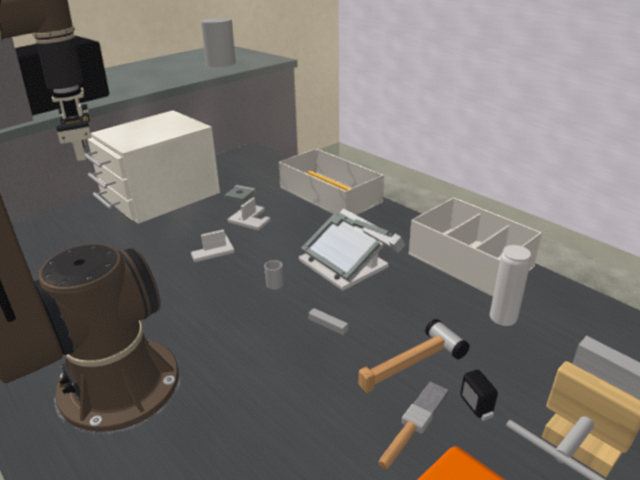

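View pics/wrist0.png

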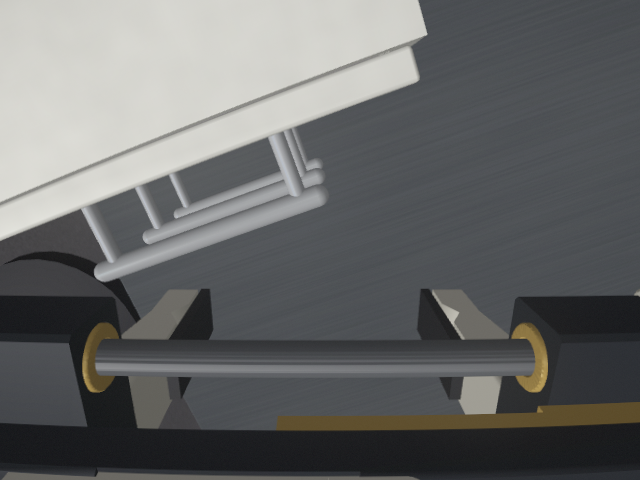

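The top view shows the brackets at about (188,228) and (210,290), the tray at (315,215), the mallet with its head at (448,236) and its knob at (440,308), and the bystanders. Next I'll measure from the depth map.

```bash
cat > h.py <<'E'
import numpy as np,cv2
from scipy.spatial.transform import Rotation as R
def load(n):
    return dict(np.load(n))
def undist(f,u,v):
    K=np.array([[f["fx"],0,f["cx"]],[0,f["fy"],f["cy"]],[0,0,1]],float)
    p=np.stack([np.ravel(u),np.ravel(v)],-1).astype(np.float64).reshape(-1,1,2)
    d=np.array([float(f["k1"]),0,0,0,0])
    return cv2.undistortPointsIter(p,K,d,None,None,(3,50,1e-10)).reshape(-1,2)
def T_tool(s):
    T=np.eye(4);T[:3,:3]=R.from_euler('xyz',s["ee_rot"]).as_matrix();T[:3,3]=s["eef_pos"];return T
def cloud(f,T=None):
    if T is None: T=f["cam_to_world"]
    z=f["z_map"];v,u=np.mgrid[:z.shape[0],:z.shape[1]]
    n=undist(f,u,v);zz=z.ravel()[:,None]
    P=np.hstack([n*zz,zz,np.ones_like(zz)])@T.T
    P=P[:,:3].reshape(*z.shape,3);P[z==0]=np.nan
    return P
def project(f,P,T=None):
    if T is None: T=f["cam_to_world"]
    P=np.atleast_2d(P)
    Q=(np.hstack([P,np.ones((len(P),1))])@np.linalg.inv(T).T)[:,:3]
    a=Q[:,:2]/Q[:,2:];r2=(a**2).sum(1,keepdims=True);a=a*(1+f["k1"]*r2)
    return np.stack([a[:,0]*f["fx"]+f["cx"],a[:,1]*f["fy"]+f["cy"]],-1)
E
python3 - <<'E'
from h import *
f=load("pics/top0.npz");P=cloud(f)
im=f["pixels"][:,:,::-1]
c=np.hstack([cv2.resize(im[195:325,150:250],(400,520),interpolation=cv2.INTER_CUBIC),cv2.resize(im[170:300,270:370],(400,520),interpolation=cv2.INTER_CUBIC)])
cv2.imwrite("pics/topz.png",c)
np.set_printoptions(precision=3,suppress=True)
for nm,(u,v) in dict(table=(100,420),tube=(296,280),spacer=(370,284),can=(473,158),tape=(500,266),handle=(443,275),head=(448,236),knob=(440,309),tray=(315,215),br1=(188,232),br2=(208,292)).items(): print(nm,P[v,u])
E
```

```text
table [ 0.061  0.564 -0.002]
tube [ 0.424  0.046 -0.   ]
spacer [ 0.409 -0.151  0.022]
can [ 0.704 -0.398  0.171]
tape [ 0.448 -0.489  0.061]
handle [ 0.429 -0.344  0.035]
head [ 0.533 -0.363  0.039]
knob [ 0.34  -0.329  0.043]
tray [ 0.593 -0.008  0.047]
br1 [0.558 0.34  0.013]
br2 [0.391 0.271 0.057]
```

View pics/topz.png

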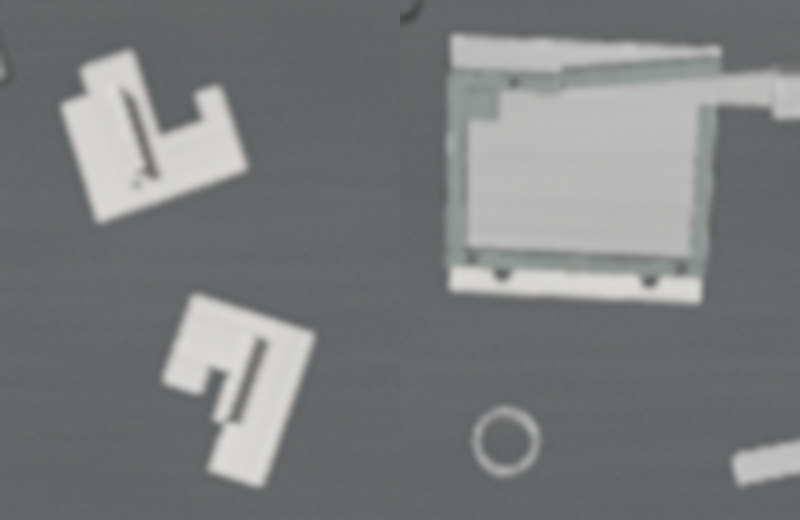

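```bash
cat >> h.py <<'E'
WIDE=np.array([[-43,46],[43,46],[43,26],[63,26],[63,-10],[-2,-10],[-2,-44],[18,-44],[18,-60],[-43,-60]],float)/1e3
NARR=np.array([[-63,-30],[43,-30],[43,56],[-18,56],[-18,30],[2,30],[2,6],[-63,6]],float)/1e3
RIB=np.array([[-30,-4],[30,-4],[30,4],[-30,4]],float)/1e3
def Tpose(x,y,z,yaw,Rm=None):
    T=np.eye(4);T[:3,:3]=R.from_euler('z',yaw).as_matrix() if Rm is None else Rm
    T[:3,3]=[x,y,z];return T
def sil(f,T,prisms,cam=None,shape=(480,640),ss=4):
    m=np.zeros((shape[0]*ss,shape[1]*ss),np.uint8)
    def fill(Q):
        Q=(T[:3,:3]@np.array(Q).T).T+T[:3,3]
        p=(project(f,Q,cam)+0.5)*ss-0.5
        cv2.fillPoly(m,[np.round(p).astype(np.int32)],255)
    for poly,z0,z1 in prisms:
        n=len(poly)
        for z in(z0,z1): fill([[*a,z] for a in poly])
        for i in range(n):
            a,b=poly[i],poly[(i+1)%n]
            fill([[*a,z0],[*b,z0],[*b,z1],[*a,z1]])
    return cv2.resize(m,(shape[1],shape[0]),interpolation=cv2.INTER_AREA).astype(float)/255
def prisms(k): return [(WIDE if k=='w' else NARR,0,.010),(RIB,.01,.055)]
E
cat > fit.py <<'E'
from h import *
from scipy.optimize import minimize
def fitb(f,mask,k,x0,cam=None):
    def cost(p): return np.abs(sil(f,Tpose(p[0],p[1],0,p[2]),prisms(k),cam)-mask).sum()
    S=np.vstack([x0]+[np.array(x0)+d for d in([.015,0,0],[0,.015,0],[0,0,.15])])
    r=minimize(cost,x0,method='Nelder-Mead',options=dict(initial_simplex=S,xatol=1e-4,fatol=.05,maxiter=150))
    r=minimize(cost,r.x,method='Nelder-Mead',options=dict(initial_simplex=np.vstack([r.x]+[r.x+d for d in([.004,0,0],[0,.004,0],[0,0,.04])]),xatol=1e-5,fatol=.05,maxiter=120))
    return r.x,r.fun,mask.sum()
E
python3 - <<'E'
from fit import *
f=load("pics/top0.npz");g=f["pixels"].astype(float)
np.set_printoptions(precision=4,suppress=True)
for k,(u0,v0,u1,v1),x0 in(('w',(160,200,216,254),(.55,.335,.34)),('n',(186,264,234,322),(.39,.27,-.31))):
    m=np.zeros((480,640));s=g.mean(2)[v0:v1,u0:u1]
    print(np.percentile(s,[5,50,95]))
    m[v0:v1,u0:u1]=np.clip((s-75)/(215-75),0,1)
    # fill dark shadows
    b=(m>0.5).astype(np.uint8);cl=cv2.morphologyEx(b,cv2.MORPH_CLOSE,np.ones((3,3)));
    m=np.maximum(m,(cl>0)*(cv2.erode(cl,np.ones((3,3)))>0))
    print(k,*fitb(f,m,k,x0))
P=cloud(f)
# tray floor plane
q=P[195:228,295:340].reshape(-1,3);q=q[~np.isnan(q).any(1)]
A=np.c_[q[:,:2]-[.59,-.005],np.ones(len(q))];c,_,_,_=np.linalg.lstsq(A,q[:,2],rcond=None)
print(c,np.degrees(np.arctan(np.hypot(*c[:2]))),np.degrees(np.arctan2(c[1],c[0])),np.std(A@c-q[:,2]))
E
```

```text
[ 99.6667 104.6667 212.3333]
w [0.5659 0.3494 0.3381] 416.49817927170864 1469.1880952380952
[101.3333 104.3333 214.    ]
n [ 0.3992  0.2717 -0.3261] 402.4494397759104 1354.3357142857144
[ 0.5396 -0.0346  0.0495] 28.401375824686134 -3.6690241013175524 0.0026377003109788596
```

```bash
cat > plan.py <<'E'
from h import *
from station import arm
def tooldown(yaw): return R.from_euler('xyz',[-np.pi/2,0,yaw]).as_matrix()
def rows(T1,step=40.,ang=7.1,T0=None,n=None):
    if T0 is None: T0=T_tool(arm.get_state())
    d=T1[:3,3]-T0[:3,3];rv=R.from_matrix(T0[:3,:3].T@T1[:3,:3]).as_rotvec()
    if n is None: n=max(1,int(np.ceil(max(np.linalg.norm(d)*1e3/step,np.degrees(np.linalg.norm(rv))/ang))))
    out=[]
    for i in range(n):
        Ri=T0[:3,:3]@R.from_rotvec(rv*i/n).as_matrix()
        out.append((np.round(Ri.T@d/n*1e3,1),np.round(np.degrees(rv/n),2)))
    print(n,"rows")
    for a,b in out: print('{"dp":[%g,%g,%g],"rotation":[%g,%g,%g]}'%(*a,*b))
def show(name):
    s=arm.get_state();f=arm.grab_frame("wrist");f["T"]=T_tool(s)@f["mount"];f["tool"]=T_tool(s)
    np.savez(f"pics/{name}.npz",**f);cv2.imwrite(f"pics/{name}.png",f["pixels"][:,:,::-1]);return s,f
def TT(Rm,p):
    T=np.eye(4);T[:3,:3]=Rm;T[:3,3]=p;return T
E
python3 - <<'E'
from plan import *
np.set_printoptions(precision=3,suppress=True)
P=cloud(load("pics/top0.npz"))
for u,v in((108,215),(72,205),(103,322),(70,325),(60,338),(30,370)):print(u,v,P[v,u])
from fit import *
f=load("pics/top0.npz");g=f["pixels"].astype(float)
for k,(u0,v0,u1,v1),x0 in(('w',(160,200,216,254),(.55,.335,.34)),('n',(186,264,234,322),(.39,.27,-.31))):
    m=np.zeros((480,640));s=g.mean(2)[v0:v1,u0:u1]
    m[v0:v1,u0:u1]=np.clip((s-108)/(205-108),0,1)
    b=(m>0.5).astype(np.uint8);cl=cv2.morphologyEx(b,cv2.MORPH_CLOSE,np.ones((3,3)));
    m=np.maximum(m,(cl>0)*(cv2.erode(cl,np.ones((3,3)))>0))
    x,*o=fitb(f,m,k,x0);print(k,x,*o)
    if k=='n':
        T1=TT(tooldown(x[2]),[x[0]+.05*np.cos(x[2]),x[1]+.05*np.sin(x[2]),.2]);print(T1)
        rows(T1)
E
```

```text
108 215 [0.611 0.571 0.002]
72 205 [0.585 0.559 0.219]
103 322 [0.316 0.556 0.027]
70 325 [0.31  0.56  0.187]
60 338 [ 0.274  0.685 -0.001]
30 370 [0.224 0.557 0.336]
w [0.566 0.349 0.337] 72.45643824540124 1082.4879725085912
n [ 0.4    0.272 -0.321] 84.40735799474429 974.6666666666667
[[ 0.949  0.     0.316  0.447]
 [-0.316  0.     0.949  0.256]
 [ 0.    -1.     0.     0.2  ]
 [ 0.     0.     0.     1.   ]]
26 rows
{"dp":[-12.9,1,10.9],"rotation":[0,6.87,-0]}
{"dp":[-14.1,1,9.3],"rotation":[0,6.87,-0]}
{"dp":[-15.1,1,7.5],"rotation":[0,6.87,-0]}
{"dp":[-15.9,1,5.7],"rotation":[0,6.87,-0]}
{"dp":[-16.4,1,3.7],"rotation":[0,6.87,-0]}
{"dp":[-16.8,1,1.7],"rotation":[0,6.87,-0]}
{"dp":[-16.9,1,-0.3],"rotation":[0,6.87,-0]}
{"dp":[-16.7,1,-2.3],"rotation":[0,6.87,-0]}
{"dp":[-16.3,1,-4.3],"rotation":[0,6.87,-0]}
{"dp":[-15.7,1,-6.2],"rotation":[0,6.87,-0]}
{"dp":[-14.8,1,-8],"rotation":[0,6.87,-0]}
{"dp":[-13.7,1,-9.8],"rotation":[0,6.87,-0]}
{"dp":[-12.5,1,-11.3],"rotation":[0,6.87,-0]}
{"dp":[-11,1,-12.7],"rotation":[0,6.87,-0]}
{"dp":[-9.4,1,-14],"rotation":[0,6.87,-0]}
{"dp":[-7.7,1,-15],"rotation":[0,6.87,-0]}
{"dp":[-5.8,1,-15.8],"rotation":[0,6.87,-0]}
{"dp":[-3.9,1,-16.4],"rotation":[0,6.87,-0]}
{"dp":[-1.9,1,-16.8],"rotation":[0,6.87,-0]}
{"dp":[0.1,1,-16.9],"rotation":[0,6.87,-0]}
{"dp":[2.1,1,-16.7],"rotation":[0,6.87,-0]}
{"dp":[4.1,1,-16.3],"rotation":[0,6.87,-0]}
{"dp":[6,1,-15.7],"rotation":[0,6.87,-0]}
{"dp":[7.9,1,-14.9],"rotation":[0,6.87,-0]}
{"dp":[9.6,1,-13.9],"rotation":[0,6.87,-0]}
{"dp":[11.2,1,-12.6],"rotation":[0,6.87,-0]}
```

Emit:
{"op": "move_arm", "data": {
  "deltas": [
    {"dp":[-13,0,38],"rotation":[0,0,0]},
    {"dp":[-13,0,38],"rotation":[0,0,0]},
    {"dp":[-13,0,38],"rotation":[0,0,0]},
    {"dp":[-15,0,37],"rotation":[0,7,0]},
    {"dp":[-19,0,33],"rotation":[0,7,0]}
  ]
}}

```text
t: 0.57
eef_pos: [0.2289, 0.4343, 0.219]
ee_rot: [-1.562, 0.006, 2.552]
force: [0.0, 0.2, 0.0]
width: 0.0877
```

```bash
python3 - <<'E'
from plan import *
x=[.4,.272,-.321]
rows(TT(tooldown(x[2]),[x[0]+.05*np.cos(x[2]),x[1]+.05*np.sin(x[2]),.2]))
E
```

```text
24 rows
{"dp":[-11.7,0.9,1.1],"rotation":[0.01,6.86,-0.03]}
{"dp":[-11.7,0.9,-0.3],"rotation":[0.01,6.86,-0.03]}
{"dp":[-11.6,0.9,-1.7],"rotation":[0.01,6.86,-0.03]}
{"dp":[-11.3,0.8,-3.1],"rotation":[0.01,6.86,-0.03]}
{"dp":[-10.9,0.8,-4.4],"rotation":[0.01,6.86,-0.03]}
{"dp":[-10.3,0.8,-5.7],"rotation":[0.01,6.86,-0.03]}
{"dp":[-9.5,0.8,-6.9],"rotation":[0.01,6.86,-0.03]}
{"dp":[-8.6,0.8,-8],"rotation":[0.01,6.86,-0.03]}
{"dp":[-7.6,0.8,-8.9],"rotation":[0.01,6.86,-0.03]}
{"dp":[-6.5,0.8,-9.8],"rotation":[0.01,6.86,-0.03]}
{"dp":[-5.3,0.8,-10.5],"rotation":[0.01,6.86,-0.03]}
{"dp":[-4,0.8,-11],"rotation":[0.01,6.86,-0.03]}
{"dp":[-2.7,0.8,-11.4],"rotation":[0.01,6.86,-0.03]}
{"dp":[-1.3,0.8,-11.7],"rotation":[0.01,6.86,-0.03]}
{"dp":[0.1,0.8,-11.7],"rotation":[0.01,6.86,-0.03]}
{"dp":[1.5,0.8,-11.6],"rotation":[0.01,6.86,-0.03]}
{"dp":[2.9,0.8,-11.4],"rotation":[0.01,6.86,-0.03]}
{"dp":[4.3,0.8,-11],"rotation":[0.01,6.86,-0.03]}
{"dp":[5.5,0.8,-10.4],"rotation":[0.01,6.86,-0.03]}
{"dp":[6.7,0.8,-9.6],"rotation":[0.01,6.86,-0.03]}
{"dp":[7.8,0.8,-8.8],"rotation":[0.01,6.86,-0.03]}
{"dp":[8.8,0.8,-7.8],"rotation":[0.01,6.86,-0.03]}
{"dp":[9.7,0.8,-6.7],"rotation":[0.01,6.86,-0.03]}
{"dp":[10.4,0.8,-5.4],"rotation":[0.01,6.86,-0.03]}
```

Emit:
{"op": "move_arm", "data": {
  "deltas": [
    {"dp":[-12,1,1],"rotation":[0,7.1,0]},
    {"dp":[-12,1,0],"rotation":[0,7.1,0]},
    {"dp":[-12,1,-2],"rotation":[0,7.1,0]},
    {"dp":[-12,1,-3],"rotation":[0,7.1,0]},
    {"dp":[-11,1,-4],"rotation":[0,7.1,0]}
  ]
}}

```text
t: 0.98
eef_pos: [0.2744, 0.385, 0.2153]
ee_rot: [-1.566, 0.008, 1.926]
force: [0.2, 0.5, 0.6]
width: 0.0876
```

Emit:
{"op": "move_arm", "data": {
  "deltas": [
    {"dp":[-10,1,-6],"rotation":[0,7.1,0]},
    {"dp":[-10,1,-7],"rotation":[0,7.1,0]},
    {"dp":[-9,1,-8],"rotation":[0,7.1,0]},
    {"dp":[-8,1,-9],"rotation":[0,7.1,0]},
    {"dp":[-6,1,-10],"rotation":[0,7.1,0]}
  ]
}}

```text
t: 1.4
eef_pos: [0.3209, 0.3426, 0.2102]
ee_rot: [-1.571, 0.009, 1.301]
force: [0.4, 0.3, 0.3]
width: 0.0874
```

Emit:
{"op": "move_arm", "data": {
  "deltas": [
    {"dp":[-5,1,-10],"rotation":[0,7.1,0]},
    {"dp":[-4,1,-11],"rotation":[0,7.1,0]},
    {"dp":[-3,1,-11],"rotation":[0,7.1,0]},
    {"dp":[-1,1,-12],"rotation":[0,7.1,0]},
    {"dp":[0,1,-12],"rotation":[0,7.1,0]}
  ]
}}

```text
t: 1.82
eef_pos: [0.3649, 0.2998, 0.2046]
ee_rot: [-1.576, 0.009, 0.676]
force: [0.5, -0.7, 0.5]
width: 0.0877
```

Emit:
{"op": "move_arm", "data": {
  "deltas": [
    {"dp":[2,1,-12],"rotation":[0,7.1,0]},
    {"dp":[3,1,-11],"rotation":[0,7.1,0]},
    {"dp":[4,1,-11],"rotation":[0,7.1,0]},
    {"dp":[6,1,-10],"rotation":[0,7.1,0]},
    {"dp":[7,1,-10],"rotation":[0,7.1,0]}
  ]
}}

```text
t: 2.23
eef_pos: [0.4092, 0.256, 0.1989]
ee_rot: [-1.581, 0.005, 0.051]
force: [-0.5, -0.1, 1.2]
width: 0.0879
```

```bash
python3 - <<'E'
from plan import *
x=[.4,.272,-.321]
rows(TT(tooldown(x[2]),[x[0]+.05*np.cos(x[2]),x[1]+.05*np.sin(x[2]),.2]))
print(arm.get_state()['q'])
E
```

```text
4 rows
{"dp":[9.6,-0.3,-0.4],"rotation":[0.15,5.33,-0.05]}
{"dp":[9.6,-0.3,0.4],"rotation":[0.15,5.33,-0.05]}
{"dp":[9.5,-0.3,1.3],"rotation":[0.15,5.33,-0.05]}
{"dp":[9.3,-0.3,2.2],"rotation":[0.15,5.33,-0.05]}
[ 9.69464243e-01  6.62928250e-02 -4.34252836e-01  2.17083471e-03
 -1.08128836e+00 -2.49007402e+00]
```

Emit:
{"op": "move_arm", "data": {
  "deltas": [
    {"dp":[10,0,0],"rotation":[0.2,5.5,0]},
    {"dp":[10,0,0.5],"rotation":[0.2,5.5,0]},
    {"dp":[10,0,1.5],"rotation":[0.2,5.5,0]},
    {"dp":[10,0,2],"rotation":[0,5.5,0]},
    {"dp":[0,0,0],"rotation":[0,0,0]}
  ]
}}

```text
t: 2.65
eef_pos: [0.4514, 0.2531, 0.1977]
ee_rot: [-1.573, 0.005, -0.362]
force: [0.9, -0.0, 1.5]
width: 0.0877
```

```bash
python3 - <<'E'
from plan import *
s,f=show("wn1");print(s['eef_pos'],s['ee_rot'])
E
```

```text
[0.45142244 0.25311686 0.19772678] [-1.57315279  0.00460211 -0.361965  ]
```

View pics/wn1.png

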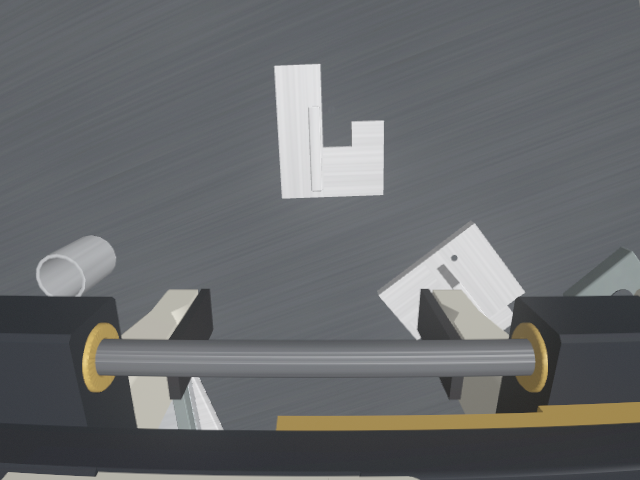

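The narrow bracket is fully visible at (275–384, 65–198), the tube is at (75,265) and part of the wide bracket shows at (450,280). I'll fit it.

```bash
cat >> fit.py <<'E'
def wmask(f,box,lo,hi):
    u0,v0,u1,v1=box;g=f["pixels"].astype(float).mean(2);m=np.zeros(g.shape)
    m[v0:v1,u0:u1]=np.clip((g[v0:v1,u0:u1]-lo)/(hi-lo),0,1);return m
E
python3 - <<'E'
from fit import *
from plan import *
np.set_printoptions(precision=4,suppress=True)
f=load("pics/wn1.npz");g=f["pixels"].mean(2);b=(245,40,415,222)
print(np.percentile(g[b[1]:b[3],b[0]:b[2]],[2,50,95]))
m=wmask(f,b,100,190)
x,c,n=fitb(f,m,'n',(.4,.272,-.321),f["T"]);print(x,c,n)
T=Tpose(x[0],x[1],0,x[2]);o=f["pixels"][:,:,::-1].copy()
sm=sil(f,T,prisms('n'),f["T"]);cn,_=cv2.findContours((sm>.5).astype(np.uint8),0,2);cv2.drawContours(o,cn,-1,(0,0,255),1)
cv2.imwrite("pics/wn1o.png",cv2.resize(o[30:230,230:430],(600,600)))
# depth check
P=cloud(f,f["T"]);print(P[100,260],P[180,295],P[150,316])
E
```

```text
[100.     108.6667 223.3333]
[ 0.4002  0.2723 -0.3271] 1531.6348583877998 11197.577777777778
[0.3504 0.2426 0.0006] [0.421  0.2463 0.0117] [0.4009 0.2727 0.0551]
```

View pics/wn1o.png

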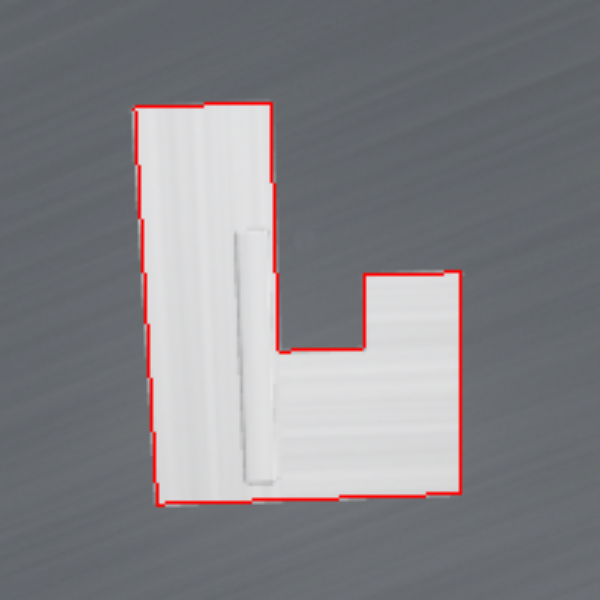

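```bash
python3 - <<'E'
from plan import *
rows(TT(tooldown(-.04),[.64,-.03,.25]))
E
```

```text
9 rows
{"dp":[30.7,-5.9,-22.1],"rotation":[0.01,-2.02,-0.03]}
{"dp":[29.9,-5.9,-23.2],"rotation":[0.01,-2.02,-0.03]}
{"dp":[29,-5.9,-24.2],"rotation":[0.01,-2.02,-0.03]}
{"dp":[28.2,-5.9,-25.2],"rotation":[0.01,-2.02,-0.03]}
{"dp":[27.3,-5.9,-26.2],"rotation":[0.01,-2.02,-0.03]}
{"dp":[26.3,-5.9,-27.1],"rotation":[0.01,-2.02,-0.03]}
{"dp":[25.4,-5.8,-28.1],"rotation":[0.01,-2.02,-0.03]}
{"dp":[24.4,-5.8,-28.9],"rotation":[0.01,-2.02,-0.03]}
{"dp":[23.3,-5.8,-29.8],"rotation":[0.01,-2.02,-0.03]}
```

Emit:
{"op": "move_arm", "data": {
  "deltas": [
    {"dp":[31,-6,-22],"rotation":[0,-2,0]},
    {"dp":[30,-6,-23],"rotation":[0,-2,0]},
    {"dp":[29,-6,-24],"rotation":[0,-2,0]},
    {"dp":[28,-6,-25],"rotation":[0,-2,0]},
    {"dp":[28,-6,-26],"rotation":[0,-2,0]}
  ]
}}

```text
t: 3.12
eef_pos: [0.5562, 0.098, 0.2268]
ee_rot: [-1.573, 0.008, -0.148]
force: [0.7, 0.9, 1.3]
width: 0.0879
```

Emit:
{"op": "move_arm", "data": {
  "deltas": [
    {"dp":[27,-6,-27],"rotation":[0,-2,0]},
    {"dp":[26,-6,-28],"rotation":[0,-2,0]},
    {"dp":[25,-6,-29],"rotation":[0,-2,0]},
    {"dp":[24,-6,-30],"rotation":[0,-2,0]},
    {"dp":[0,0,0],"rotation":[0,0,0]}
  ]
}}

```text
t: 3.53
eef_pos: [0.6515, -0.0343, 0.2518]
ee_rot: [-1.572, 0.009, 0.016]
force: [0.8, 1.4, 0.5]
width: 0.0879
```

```bash
python3 - <<'E'
from plan import *
s,f=show("wt1");print(s['eef_pos'],s['ee_rot'])
E
```

```text
[ 0.6514991  -0.03432602  0.25179598] [-1.57200949  0.00851725  0.01639371]
```

View pics/wt1.png

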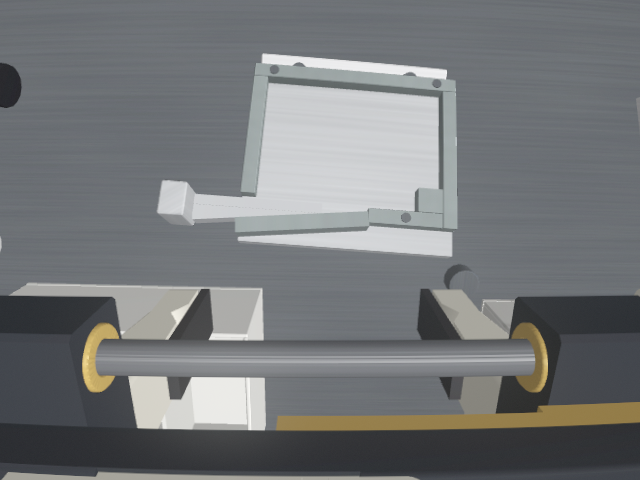

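```bash
python3 - <<'E'
from h import *
f=load("pics/wt1.npz");o=f["pixels"][:,:,::-1]
cv2.imwrite("pics/wt1z.png",cv2.resize(o[50:260,150:470],(800,525),interpolation=cv2.INTER_CUBIC))
E
```

```text
(no output)
```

View pics/wt1z.png

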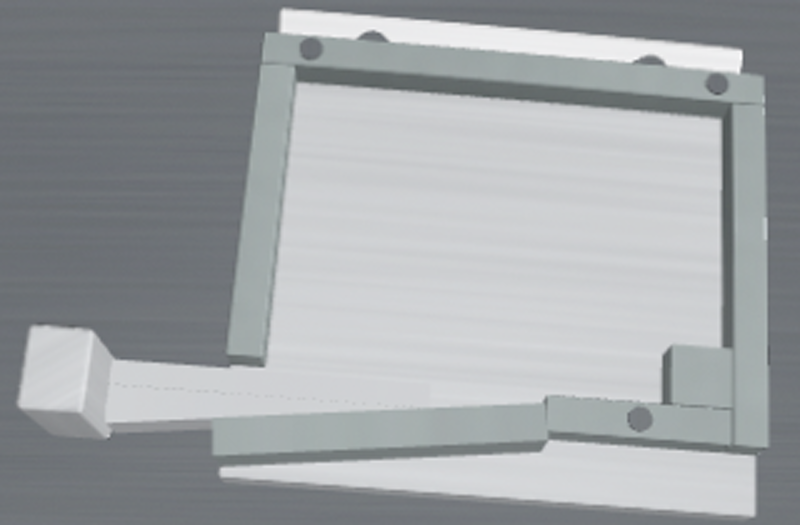

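```bash
cat > trayfit.py <<'E'
from h import *
from scipy.optimize import least_squares
def trayT(p,tilt=28.6):
    Rm=R.from_euler('z',p[3]).as_matrix()@R.from_euler('y',-tilt,degrees=True).as_matrix()
    return TTm(Rm,p[:3])
def TTm(Rm,p):
    T=np.eye(4);T[:3,:3]=Rm;T[:3,3]=p;return T
def apply(T,P): return np.atleast_2d(P)@T[:3,:3].T+T[:3,3]
E
python3 - <<'E'
from trayfit import *
np.set_printoptions(precision=4,suppress=True)
f=load("pics/wt1.npz")
obj=np.array([[-67,-87,12],[-67,87,12],[-55,-75,12],[-55,75,12],[-55,75,0],[-55,-75,0],[35,55,0],[35,55,12],[67,87,12]])/1e3
z=np.array([[265,33],[764,77],[297,66],[733,103],[722,119],[297,84],[664,352],[675,346],[767,447]],float)
px=z/2.5+[150,50]-.3
def res(p): return (project(f,apply(trayT(p),obj),f["T"])-px).ravel()
r=least_squares(res,[.59,-.005,.05,-.05],loss='soft_l1');print(r.x);print(r.fun.reshape(-1,2))
P=cloud(f,f["T"])
q=P[100:180,275:400].reshape(-1,3);T=trayT(r.x)
l=(q-T[:3,3])@T[:3,:3];print("floor z in tray frame",l[:,2].mean(),l[:,2].std())
c=np.polyfit(l[:,0],l[:,2],1);print(c)
# top camera points
ft=load("pics/top0.npz")
print(project(ft,apply(T,np.array([[-67,-87,12],[-67,87,12],[67,87,12],[35,55,12],[-55,75,0],[-55,-75,0]])/1e3)))
np.save("tray.npy",r.x)
# wedge head end
wf=[apply(T,np.array([[66-.124*s,-145+s,18]])/1e3)[0] for s in(0,5)];print(wf)
for s in (0,5):
  C=np.array([[53-.124*s,-145+s,35],[79-.124*s,-145+s,35],[79-.124*s,-125+s,35],[53-.124*s,-125+s,35],[53-.124*s,-145+s,1]])/1e3
  print((project(f,apply(T,C),f["T"])-[150,50])*2.5)
E
```

```text
[ 0.5986 -0.0046  0.0533 -0.0605]
[[ 0.1446 -0.2879]
 [ 0.4306 -0.8083]
 [-0.0775 -0.2653]
 [-0.4951 -0.3396]
 [-0.5337  0.6865]
 [ 0.9102  0.5361]
 [-0.4412  1.5765]
 [-0.8365 -0.7571]
 [ 1.4479  0.2298]]
floor z in tray frame nan nan
 ** On entry to DLASCL parameter number  4 had an illegal value
 ** On entry to DLASCL parameter number  4 had an illegal value
 ** On entry to DLASCL parameter number  4 had an illegal value
 ** On entry to DLASCL parameter number  4 had an illegal value
 ** On entry to DLASCL parameter number  5 had an illegal value
 ** On entry to DLASCL parameter number  4 had an illegal valueTraceback (most recent call last):
  File "<stdin>", line 12, in <module>
    c, resids, rank, s = lstsq(lhs, rhs, rcond)
                         ~~~~~^^^^^^^^^^^^^^^^^
    x, resids, rank, s = _umath_linalg.lstsq(a, b, rcond,
                         ~~~~~~~~~~~~~~~~~~~^^^^^^^^^^^^^
                                             signature=signature)
                                             ^^^^^^^^^^^^^^^^^^^^
    raise LinAlgError("SVD did not converge in Linear Least Squares")
numpy.linalg.LinAlgError: SVD did not converge in Linear Least Squares
```

```bash
python3 - <<'E'
from trayfit import *
np.set_printoptions(precision=4,suppress=True)
f=load("pics/wt1.npz")
obj=np.array([[-67,-87,12],[-67,87,12],[-55,-75,12],[-55,75,12],[-55,75,0],[-55,-75,0],[35,55,12],[67,87,12]])/1e3
z=np.array([[265,33],[764,77],[297,66],[733,103],[722,119],[297,84],[675,346],[767,447]],float)
px=z/2.5+[150,50]-.3
P=cloud(f,f["T"])
q=P[100:180,275:400].reshape(-1,3);q=q[~np.isnan(q).any(1)]
print(len(q))
for w in (0,1):
  def res(p):
    T=trayT(p); return np.r_[(project(f,apply(T,obj),f["T"])-px).ravel(),w*5*((q-T[:3,3])@T[:3,2]).mean()*1e3]
  r=least_squares(res,[.59,-.005,.05,-.05],loss='soft_l1');print(r.x);print(r.fun[:16].reshape(-1,2))
  T=trayT(r.x)
  l=(q-T[:3,3])@T[:3,:3];print("floor z in tray frame",l[:,2].mean(),l[:,2].std());print(np.polyfit(l[:,0],l[:,2],1),np.polyfit(l[:,1],l[:,2],1))
ft=load("pics/top0.npz")
print(project(ft,apply(T,np.array([[-67,-87,12],[-67,87,12],[67,87,12],[35,55,12],[-55,75,0],[-55,-75,0]])/1e3)))
np.save("tray.npy",r.x)
for s in (0,5):
  C=np.array([[53-.124*s,-145+s,35],[79-.124*s,-145+s,35],[79-.124*s,-125+s,35],[53-.124*s,-125+s,35],[53-.124*s,-145+s,1]])/1e3
  print((project(f,apply(T,C),f["T"])-[150,50])*2.5)
E
```

```text
9959
[ 0.5987 -0.0047  0.0535 -0.0618]
[[ 0.0486 -0.3159]
 [ 0.4177 -0.5669]
 [-0.183  -0.2683]
 [-0.527  -0.1096]
 [-0.5748  0.9122]
 [ 0.8005  0.5371]
 [-1.0005 -0.5011]
 [ 1.2501  0.5569]]
floor z in tray frame 0.00117039276242816 0.0006950709617755786
[0.0029 0.0012] [-0.0003  0.0012]
[ 0.5987 -0.0049  0.0549 -0.0616]
[[-0.3236 -0.4956]
 [ 0.754  -0.7252]
 [-0.5113 -0.406 ]
 [-0.2319 -0.2288]
 [-0.3027  0.8222]
 [ 0.4872  0.4314]
 [-0.7566 -0.255 ]
 [ 1.6536  0.9597]]
floor z in tray frame 2.6633430968261767e-05 0.0006951131329924103
[0.0029 0.    ] [-0.0004  0.    ]
[[345.2989 239.1655]
 [280.2841 236.0098]
 [281.3198 186.7924]
 [293.3312 199.4412]
 [285.2341 230.5948]
 [340.9489 233.2941]]
[[ 16.9351 325.3403]
 [  3.3034 410.4849]
 [ 71.8678 415.5364]
 [ 84.2642 330.1601]
 [ 51.8046 361.4903]]
[[ 34.042  324.5442]
 [ 20.7201 409.6726]
 [ 89.366  414.7317]
 [101.4447 329.3835]
 [ 67.2634 360.7797]]
```

The tray corners fit to about 1 px and the floor depth agrees, and the wedge is about 4 mm in. Next I'll look at the wide bracket up close.

```bash
python3 - <<'E'
from plan import *
x=[.566,.349,.337]
rows(TT(tooldown(x[2]),[x[0]+.04*np.cos(x[2]),x[1]+.04*np.sin(x[2]),.2]))
E
```

```text
11 rows
{"dp":[-3.6,4.7,35.9],"rotation":[-0.01,-1.68,-0.05]}
{"dp":[-2.6,4.7,36],"rotation":[-0.01,-1.68,-0.05]}
{"dp":[-1.5,4.7,36.1],"rotation":[-0.01,-1.68,-0.05]}
{"dp":[-0.5,4.7,36.1],"rotation":[-0.01,-1.68,-0.05]}
{"dp":[0.6,4.7,36.1],"rotation":[-0.01,-1.68,-0.05]}
{"dp":[1.6,4.7,36.1],"rotation":[-0.01,-1.68,-0.05]}
{"dp":[2.7,4.7,36],"rotation":[-0.01,-1.68,-0.05]}
{"dp":[3.7,4.7,35.9],"rotation":[-0.01,-1.68,-0.05]}
{"dp":[4.8,4.7,35.8],"rotation":[-0.01,-1.68,-0.05]}
{"dp":[5.8,4.7,35.7],"rotation":[-0.01,-1.68,-0.05]}
{"dp":[6.9,4.7,35.5],"rotation":[-0.01,-1.68,-0.05]}
```

Emit:
{"op": "move_arm", "data": {
  "deltas": [
    {"dp":[-4,4.5,36],"rotation":[0,-1.7,0]},
    {"dp":[-3,4.5,36],"rotation":[0,-1.7,0]},
    {"dp":[-1.5,4.5,36],"rotation":[0,-1.7,0]},
    {"dp":[-0.5,4.5,36],"rotation":[0,-1.7,0]},
    {"dp":[0.5,4.5,36],"rotation":[0,-1.7,0]}
  ]
}}

```text
t: 4.0
eef_pos: [0.6239, 0.1472, 0.2275]
ee_rot: [-1.569, 0.011, 0.167]
force: [0.8, 0.6, -0.6]
width: 0.0875
```

Emit:
{"op": "move_arm", "data": {
  "deltas": [
    {"dp":[1.5,4.5,36],"rotation":[0,-1.7,0]},
    {"dp":[2.5,4.5,36],"rotation":[0,-1.7,0]},
    {"dp":[3.5,4.5,36],"rotation":[0,-1.7,0]},
    {"dp":[5,4.5,36],"rotation":[0,-1.7,0]},
    {"dp":[6,4.5,36],"rotation":[0,-1.7,0]}
  ]
}}

```text
t: 4.42
eef_pos: [0.5897, 0.3391, 0.2046]
ee_rot: [-1.566, 0.013, 0.337]
force: [0.6, -0.0, 0.2]
width: 0.0879
```

Emit:
{"op": "move_arm", "data": {
  "deltas": [
    {"dp":[7,4.5,38],"rotation":[0,-1.7,0]},
    {"dp":[0,0,0],"rotation":[0,0,0]}
  ]
}}

```text
t: 4.58
eef_pos: [0.5781, 0.3859, 0.1982]
ee_rot: [-1.565, 0.014, 0.381]
force: [-0.6, -0.5, -0.8]
width: 0.0874
```

```bash
python3 - <<'E'
from plan import *
s,f=show("ww1");print(s['eef_pos'],s['ee_rot'])
E
```

```text
[0.5780768  0.38594323 0.19820274] [-1.56507986  0.01436663  0.38072808]
```

View pics/ww1.png

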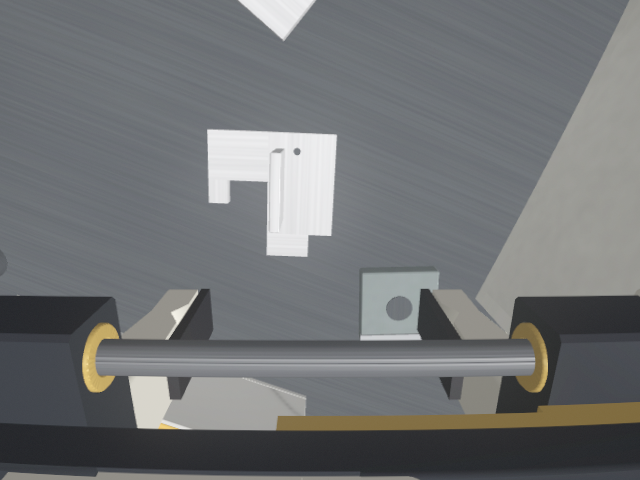

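The wide bracket is fully visible at (208–337, 129–257) and the magnet is at (400,302).

```bash
python3 - <<'E'
from fit import *
from plan import *
np.set_printoptions(precision=4,suppress=True)
f=load("pics/ww1.npz");b=(190,112,352,266)
m=wmask(f,b,105,190)
m[:, :]=np.maximum(m,cv2.morphologyEx((m>.5).astype(np.uint8),cv2.MORPH_CLOSE,np.ones((9,9)))*(cv2.erode(cv2.morphologyEx((m>.5).astype(np.uint8),cv2.MORPH_CLOSE,np.ones((9,9))),np.ones((3,3)))))
x,c,n=fitb(f,m,'w',(.566,.349,.337),f["T"]);print(x,c,n)
o=f["pixels"][:,:,::-1].copy()
sm=sil(f,Tpose(x[0],x[1],0,x[2]),prisms('w'),f["T"]);cn,_=cv2.findContours((sm>.5).astype(np.uint8),0,2);cv2.drawContours(o,cn,-1,(0,0,255),1)
cv2.imwrite("pics/ww1o.png",cv2.resize(o[105:275,185:355],(600,600)))
P=cloud(f,f["T"]);print(P[210,277])
T1=TT(tooldown(x[2]),[x[0],x[1],.08]);rows(T1)
E
```

```text
[0.5663 0.3494 0.333 ] 2645.376470588235 13846.694117647061
[0.5775 0.3557 0.0553]
4 rows
{"dp":[-5.5,29.7,-7],"rotation":[-0.07,0.67,-0.21]}
{"dp":[-5.6,29.7,-7.1],"rotation":[-0.07,0.67,-0.21]}
{"dp":[-5.6,29.7,-7.1],"rotation":[-0.07,0.67,-0.21]}
{"dp":[-5.6,29.7,-7.1],"rotation":[-0.07,0.67,-0.21]}
```

View pics/ww1o.png

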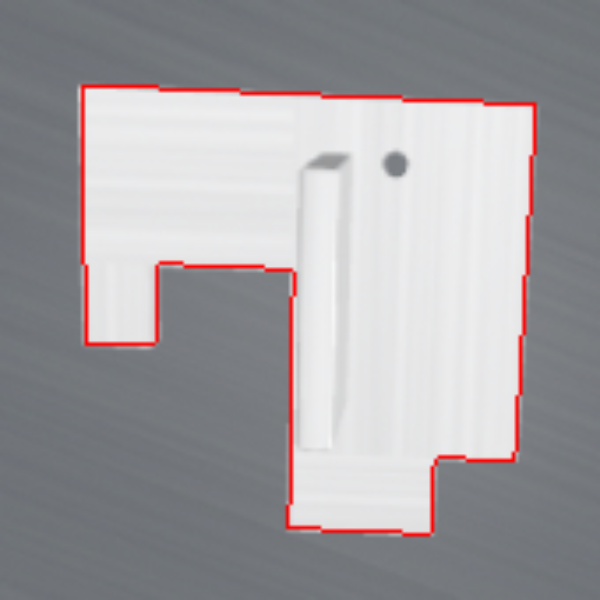

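Emit:
{"op": "move_arm", "data": {
  "deltas": [
    {"dp":[-5.5,30,-7],"rotation":[0,0.7,-0.2]},
    {"dp":[-5.5,30,-7],"rotation":[0,0.7,-0.2]},
    {"dp":[-5.5,30,-7],"rotation":[0,0.7,-0.2]},
    {"dp":[-6,29,-7],"rotation":[0,0.7,-0.2]},
    {"dp":[0,0,0],"rotation":[0,0,0]}
  ]
}}

```text
t: 5.05
eef_pos: [0.5604, 0.3525, 0.0787]
ee_rot: [-1.563, -0.003, 0.342]
force: [-1.2, -1.5, -1.1]
width: 0.0873
```

```bash
python3 - <<'E'
from plan import *
x=[.5663,.3494,.335]
rows(TT(tooldown(x[2]),[x[0],x[1],.022]),step=20)
print(arm.get_state()['q'])
E
```

```text
3 rows
{"dp":[1.4,18.9,-1.8],"rotation":[-0.14,0.14,0.06]}
{"dp":[1.5,18.9,-1.7],"rotation":[-0.14,0.14,0.06]}
{"dp":[1.5,18.9,-1.7],"rotation":[-0.14,0.14,0.06]}
[ 0.85244294  0.45461388 -0.19817971 -0.0061135  -0.91142814 -2.0772333 ]
```

Emit:
{"op": "move_arm", "data": {
  "deltas": [
    {"dp":[1.5,19,-1.7],"rotation":[-0.15,0.1,0]},
    {"dp":[1.5,19,-1.7],"rotation":[-0.15,0.1,0]},
    {"dp":[1.5,19,-1.7],"rotation":[-0.15,0.1,0]},
    {"dp":[0,0,0],"rotation":[0,0,0]}
  ]
}}

```text
t: 5.38
eef_pos: [0.5664, 0.3504, 0.0259]
ee_rot: [-1.571, -0.006, 0.344]
force: [-0.3, -0.5, -0.4]
width: 0.0874
```

```bash
python3 - <<'E'
from plan import *
x=[.5663,.3494,.335]
rows(TT(tooldown(x[2]),[x[0],x[1],.022]),step=20)
E
```

```text
1 rows
{"dp":[-0.4,3.9,-0.9],"rotation":[0.02,0.5,0.36]}
```

Emit:
{"op": "move_arm", "data": {
  "deltas": [
    {"dp":[-0.4,4,-1],"rotation":[0,0.5,0.4]},
    {"dp":[0,0,0],"rotation":[0,0,0]}
  ]
}}

```text
t: 5.55
eef_pos: [0.5669, 0.3503, 0.0247]
ee_rot: [-1.571, -0.0, 0.337]
force: [0.1, 1.0, 0.5]
width: 0.0877
```

Emit:
{"op": "move_arm", "data": {
  "deltas": [
    {"dp":[0,0,0],"rotation":[0,0,0]},
    {"dp":[0,0,0],"rotation":[0,0,0]},
    {"dp":[0,0,0],"rotation":[0,0,0]},
    {"dp":[0,0,0],"rotation":[0,0,0]},
    {"dp":[0,0,0],"rotation":[0,0,0]}
  ],
  "jaw": 255,
  "squeeze": 45
}}

```text
t: 5.97
eef_pos: [0.5693, 0.353, 0.0312]
ee_rot: [-1.567, -0.008, 0.338]
force: [-0.6, -0.1, -0.0]
width: 0.0597
```

Emit:
{"op": "move_arm", "data": {
  "deltas": [
    {"dp":[0,0,0],"rotation":[0,0,0]},
    {"dp":[0,0,0],"rotation":[0,0,0]},
    {"dp":[0,0,0],"rotation":[0,0,0]}
  ]
}}

```text
t: 6.22
eef_pos: [0.5694, 0.3533, 0.032]
ee_rot: [-1.567, -0.009, 0.338]
force: [0.1, -0.2, 0.1]
width: 0.0395
```

```bash
python3 - <<'E'
from plan import *
x=[.5663,.3494,.335]
print(arm.get_state()['width'],arm.get_state()['qd'])
rows(TT(tooldown(x[2]),[x[0],x[1],.020]),step=7)
E
```

```text
0.03953915305802678 [-0.00015881 -0.0018113  -0.00145703 -0.00054264 -0.00092821 -0.00113319]
2 rows
{"dp":[-2.2,6,-1.3],"rotation":[-0.11,0.1,0.25]}
{"dp":[-2.1,6,-1.3],"rotation":[-0.11,0.1,0.25]}
```

Emit:
{"op": "move_arm", "data": {
  "deltas": [
    {"dp":[-2.2,6,-1.3],"rotation":[-0.1,0.1,0.25]},
    {"dp":[-2.2,6,-1.3],"rotation":[-0.1,0.1,0.25]},
    {"dp":[-0.5,1.5,-0.5],"rotation":[0,0,0]}
  ]
}}

```text
t: 6.47
eef_pos: [0.5657, 0.3486, 0.0177]
ee_rot: [-1.57, 0.0, 0.335]
force: [-0.2, 0.1, -0.3]
width: 0.0203
```

Emit:
{"op": "move_arm", "data": {
  "deltas": [
    {"dp":[0,0,0],"rotation":[0,0,0]},
    {"dp":[0,0,0],"rotation":[0,0,0]}
  ]
}}

```text
t: 6.63
eef_pos: [0.5651, 0.3481, 0.0163]
ee_rot: [-1.571, 0.002, 0.334]
force: [-3.4, -0.3, 7.1]
width: 0.0079
```

```bash
python3 - <<'E'
from plan import *
np.set_printoptions(precision=4,suppress=True)
s=arm.get_state();print(s['force'],s['width'],s['eef_pos'],s['ee_rot'])
B=Tpose(.5663,.3494,0,.335);G=np.linalg.inv(B)@T_tool(s);print(G)
np.save("Gw.npy",G)
E
```

```text
[-3.4069 -0.2855  7.1223] 0.00793323389752849 [0.5651 0.3481 0.0163] [-1.5709  0.0017  0.3345]
[[ 1.     -0.0017  0.0005 -0.0015]
 [-0.0005 -0.0001  1.     -0.0008]
 [-0.0017 -1.     -0.0001  0.0163]
 [ 0.      0.      0.      1.    ]]
```

Emit:
{"op": "move_arm", "data": {
  "deltas": [
    {"dp":[0,-10,0],"rotation":[0,0,0]},
    {"dp":[0,-30,0],"rotation":[0,0,0]},
    {"dp":[0,-40,0],"rotation":[0,0,0]},
    {"dp":[0,-40,0],"rotation":[0,0,0]},
    {"dp":[0,-30,0],"rotation":[0,0,0]}
  ]
}}

```text
t: 7.05
eef_pos: [0.5601, 0.3433, 0.1621]
ee_rot: [-1.58, 0.023, 0.332]
force: [0.8, 0.2, -1.6]
width: 0.0076
```

```bash
python3 - <<'E'
from plan import *
s,f=show("wh1");print(s['force'],s['moment'],s['width'])
E
```

```text
[ 0.78292917  0.15907737 -1.57987844] [ 0.24254229 -0.4255251   0.02008693] 0.0076239636055996825
```

View pics/wh1.png

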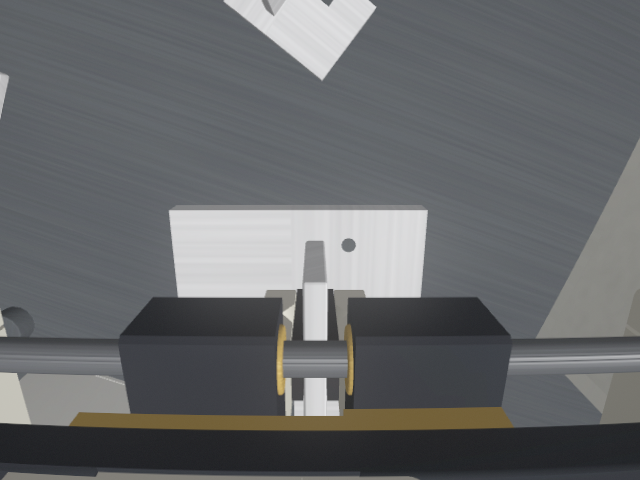

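```bash
cat > hand.py <<'E'
from plan import *
def chk(name,G,pts):
    f=load(f"pics/{name}.npz");B=f["tool"]@np.linalg.inv(G)
    P=np.array(pts)/1e3@B[:3,:3].T+B[:3,3]
    return project(f,P,f["T"])
E
python3 - <<'E'
from hand import *
np.set_printoptions(precision=4,suppress=True)
print(chk("wh1",np.load("Gw.npy"),[[-43,-60,10],[-43,46,10],[-43,-60,0],[-43,46,0],[-30,-4,55],[-30,4,55]]))
o=load("pics/wh1.npz")["pixels"][:,:,::-1];cv2.imwrite("pics/wh1z.png",cv2.resize(o[190:310,160:440],(800,343),interpolation=cv2.INTER_CUBIC))
E
```

```text
[[171.9658 209.4329]
 [429.7033 209.025 ]
 [179.5446 204.3315]
 [423.5962 203.9339]
 [305.7474 281.2119]
 [331.2448 281.182 ]]
```

View pics/wh1z.png

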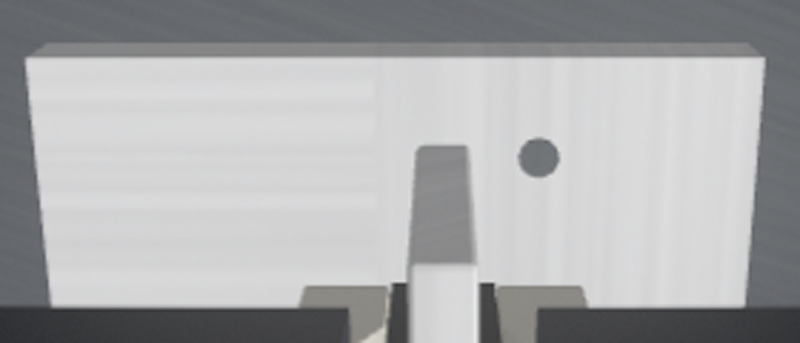

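```bash
cat >> hand.py <<'E'
from trayfit import trayT
TR=trayT([.5987,-.0048,.0545,-.0617])
def place(k,G,dz,dx=0,dy=0,**kw):
    h=dict(w=(-10,27),n=(10,-43))[k]
    B=TR@TT(np.eye(3),[(h[0]+dx)/1e3,(h[1]+dy)/1e3,dz/1e3])
    rows(B@G,**kw)
def where(k,G,s=None):
    s=s or arm.get_state();h=dict(w=(-10,27),n=(10,-43))[k]
    B=np.linalg.inv(TR)@T_tool(s)@np.linalg.inv(G)
    print("bracket in tray rel home mm",np.round(B[:3,3]*1e3-[*h,0],2),"rotvec deg",np.round(np.degrees(R.from_matrix(B[:3,:3]).as_rotvec()),2),'F',np.round(s['force'],1),'tcp',np.round(s['eef_pos'],3))
E
python3 - <<'E'
from hand import *
G=np.load("Gw.npy");G[1,3]=.0002;G[0,3]=-.0019;np.save("Gw.npy",G)
place('w',G,60)
E
```

```text
9 rows
{"dp":[-12.5,6.3,-33.2],"rotation":[-0.57,2.48,-3.2]}
{"dp":[-11.4,6,-33.7],"rotation":[-0.57,2.48,-3.2]}
{"dp":[-10.3,5.7,-34.1],"rotation":[-0.57,2.48,-3.2]}
{"dp":[-9.1,5.5,-34.4],"rotation":[-0.57,2.48,-3.2]}
{"dp":[-7.9,5.4,-34.7],"rotation":[-0.57,2.48,-3.2]}
{"dp":[-6.7,5.3,-35],"rotation":[-0.57,2.48,-3.2]}
{"dp":[-5.5,5.3,-35.2],"rotation":[-0.57,2.48,-3.2]}
{"dp":[-4.2,5.4,-35.4],"rotation":[-0.57,2.48,-3.2]}
{"dp":[-3,5.5,-35.5],"rotation":[-0.57,2.48,-3.2]}
```

Emit:
{"op": "move_arm", "data": {
  "deltas": [
    {"dp":[-12,5,-32],"rotation":[-0.6,2.5,-3.2]},
    {"dp":[-11,5,-33],"rotation":[-0.6,2.5,-3.2]},
    {"dp":[-10,5,-34],"rotation":[-0.6,2.5,-3.2]},
    {"dp":[-9,5,-34],"rotation":[-0.6,2.5,-3.2]},
    {"dp":[-8,5,-34],"rotation":[-0.6,2.5,-3.2]}
  ]
}}

```text
t: 7.52
eef_pos: [0.563, 0.1757, 0.1493]
ee_rot: [-1.59, -0.292, 0.115]
force: [2.4, -1.8, -2.0]
width: 0.0078
```

```bash
python3 - <<'E'
from hand import *
G=np.load("Gw.npy");where('w',G);place('w',G,60)
E
```

```text
bracket in tray rel home mm [ 12.89 151.56  89.26] rotvec deg [ 2.83 11.66  9.51] F [ 2.4 -1.8 -2. ] tcp [0.563 0.176 0.149]
4 rows
{"dp":[-8.8,6.8,-37],"rotation":[-0.7,2.38,-2.91]}
{"dp":[-7.6,6.8,-37.2],"rotation":[-0.7,2.38,-2.91]}
{"dp":[-6.4,6.9,-37.4],"rotation":[-0.7,2.38,-2.91]}
{"dp":[-5.2,7.1,-37.6],"rotation":[-0.7,2.38,-2.91]}
```

Emit:
{"op": "move_arm", "data": {
  "deltas": [
    {"dp":[-9,7,-37],"rotation":[-0.7,2.4,-2.9]},
    {"dp":[-8,7,-37],"rotation":[-0.7,2.4,-2.9]},
    {"dp":[-7,7,-36],"rotation":[-0.7,2.4,-2.9]},
    {"dp":[-5,6,-34],"rotation":[-0.7,2.4,-2.9]},
    {"dp":[0,0,0],"rotation":[0,0,0]}
  ]
}}

```text
t: 7.93
eef_pos: [0.566, 0.0531, 0.1375]
ee_rot: [-1.59, -0.445, -0.032]
force: [0.2, -2.2, -3.0]
width: 0.0077
```

```bash
python3 - <<'E'
from hand import *
G=np.load("Gw.npy");where('w',G);place('w',G,40)
E
```

```text
bracket in tray rel home mm [19.04 28.56 73.83] rotvec deg [-0.29  2.98  1.58] F [ 0.2 -2.2 -3. ] tcp [0.566 0.053 0.138]
2 rows
{"dp":[-9.4,17.5,-13.9],"rotation":[0.15,0.79,-1.49]}
{"dp":[-9.7,17.3,-14.1],"rotation":[0.15,0.79,-1.49]}
```

Emit:
{"op": "move_arm", "data": {
  "deltas": [
    {"dp":[-9.5,15,-14],"rotation":[0.2,0.8,-1.5]},
    {"dp":[-9.5,15,-14],"rotation":[0.2,0.8,-1.5]},
    {"dp":[0,0,0],"rotation":[0,0,0]},
    {"dp":[0,0,0],"rotation":[0,0,0]}
  ]
}}

```text
t: 8.27
eef_pos: [0.5816, 0.0235, 0.1336]
ee_rot: [-1.571, -0.45, -0.071]
force: [-0.3, 0.6, -3.3]
width: 0.0076
```

```bash
python3 - <<'E'
from hand import *
G=np.load("Gw.npy");where('w',G);place('w',G,35,dx=0)
E
```

```text
bracket in tray rel home mm [ 3.25e+01 -6.00e-02  6.21e+01] rotvec deg [-0.27  2.72 -0.46] F [-0.3  0.6 -3.3] tcp [0.582 0.024 0.134]
2 rows
{"dp":[-16,14.4,-0.1],"rotation":[0.14,-0.23,-1.36]}
{"dp":[-16.3,14,-0.1],"rotation":[0.14,-0.23,-1.36]}
```

```bash
python3 - <<'E'
from hand import *
np.set_printoptions(precision=3,suppress=True)
s=arm.get_state();print(s['q'],s['qd'],s['force'],s['moment'])
s,f=show("wp0")
f=arm.grab_frame("side");cv2.imwrite("pics/s1.png",f["pixels"][:,:,::-1])
E
```

```text
[ 0.275  0.063 -1.013  1.144 -0.164 -3.024] [-0.009  0.005  0.009 -0.032 -0.009  0.023] [-0.323  0.574 -3.27 ] [0.188 1.742 0.056]
```

View pics/s1.png

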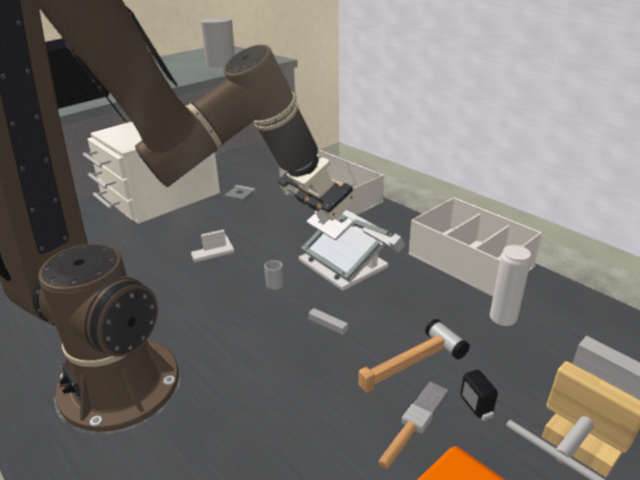

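View pics/wp0.png

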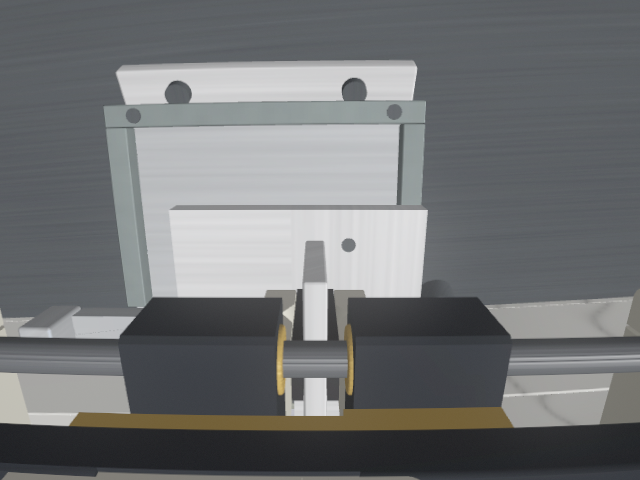

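The readback shows the arm at its q3 and q6 limits with the wrist nearly straight (q5≈0). I'll fit the kinematics to see which tilts can be reached.

```bash
cat > kin.py <<'E'
from plan import *
from scipy.optimize import least_squares
D=[([1.51508,.35934,.01107,-.00034,-1.22408,-.28811],[.22739,.63504,.22566],[-1.56922,.00014,2.79765]),
([.969464,.0662928,-.434253,.00217,-1.081288,-2.490074],[.4092,.2560,.1989],[-1.581,.005,.051]),
([.85244,.454614,-.19818,-.00611,-.911428,-2.077233],[.5604,.3525,.0787],[-1.563,-.003,.342]),
([.275,.063,-1.013,1.144,-.164,-3.024],[.5816,.0235,.1336],[-1.571,-.450,-.071])]
def Ry(a): return R.from_euler('y',a).as_matrix()
def Rx(a): return R.from_euler('x',a).as_matrix()
def Rz(a): return R.from_euler('z',a).as_matrix()
# p: a,h,lat,L2,L3,e3,Lw ; link frame at zero: forearm along +x
def fk(q,p):
    a,h,lat,L2,L3,e3,Lw=p
    R1=Rz(q[0]);R2=R1@Ry(q[1]);R3=R1@Ry(q[1]-q[2])
    W=R1@[a,lat,0]+[0,0,h]+R2@[0,0,L2]+R3@[L3,0,e3]
    R5=R3@Rx(SG[0]*q[3])@Ry(-q[4])
    RT=R5@Rx(SG[1]*q[5])
    return W+R5@[Lw,0,0],RT
SG=[1,-1]
E
python3 - <<'E'
import kin
from kin import *
np.set_printoptions(precision=4,suppress=True)
for s in((1,-1),(-1,-1),(1,1),(-1,1)):
    kin.SG=list(s)
    # rotation consistency: const tool offset C: Rtool=RT@C
    p0=[0,.4,-.19,.6,.6,0,.2];C=[]
    for q,x,e in D:
        RT=fk(q,p0)[1];C.append(RT.T@R.from_euler('xyz',e).as_matrix())
    print(s,[np.round(R.from_matrix(C[0].T@c).magnitude(),3) for c in C]);
    if s[1]*0==0: print(C[0].round(2).tolist())
kin.SG=[1,-1]
def res(p): return np.concatenate([fk(q,p)[0]-x for q,x,e in D])
for p0 in([0,.4,-.19,.6,.6,0,.3],[.1,.5,-.19,.7,.7,.1,.3]):
    r=least_squares(res,p0);print(r.x,r.cost,r.fun)
E
```

```text
(1, -1) [np.float64(0.0), np.float64(0.004), np.float64(0.013), np.float64(2.288)]
[[-0.0, 1.0, -0.0], [1.0, 0.0, 0.0], [0.0, -0.0, -1.0]]
(-1, -1) [np.float64(0.0), np.float64(0.0), np.float64(0.001), np.float64(0.001)]
[[0.0, 1.0, 0.0], [1.0, -0.0, 0.0], [0.0, 0.0, -1.0]]
(1, 1) [np.float64(0.0), np.float64(1.881), np.float64(2.697), np.float64(3.09)]
[[-0.0, 1.0, -0.0], [0.84, 0.0, 0.55], [0.55, 0.0, -0.84]]
(-1, 1) [np.float64(0.0), np.float64(1.879), np.float64(2.705), np.float64(0.812)]
[[0.0, 1.0, 0.0], [0.84, -0.0, 0.54], [0.54, 0.0, -0.84]]
[ 0.1231  0.3867 -0.1989  0.5718  0.3366 -0.0029  0.5933] 0.0009066827849238711 [ 0.007  -0.0085 -0.0146  0.0075  0.0018  0.001   0.0152 -0.0007  0.0217
 -0.0135  0.0217 -0.008 ]
[ 0.1231  0.3867 -0.1989  0.5718  0.3366 -0.0029  0.5933] 0.0009066827849238891 [ 0.007  -0.0085 -0.0146  0.0075  0.0018  0.001   0.0152 -0.0007  0.0217
 -0.0135  0.0217 -0.008 ]
```

```bash
sed -i 's/^SG=.*/SG=[-1,-1]/' kin.py; python3 - <<'E'
from kin import *
np.set_printoptions(precision=4,suppress=True)
def res(p): return np.concatenate([fk(q,p)[0]-x for q,x,e in D])
for p0 in([0,.4,-.19,.6,.6,0,.3],[.1,.5,-.19,.7,.7,.1,.3],[0.,.3,-.19,.5,.5,.0,.4]):
    r=least_squares(res,p0);print(r.x,r.cost,np.abs(r.fun).max())
    print(np.linalg.svd(r.jac)[1])
np.save("kin.npy",r.x)
E
```

```text
[ 0.249  -0.101  -0.1687  0.5224  0.1543  0.1044  0.2376] 0.00613054457454221 0.07210003538033208
[3.9071 2.839  2.0009 0.6591 0.4186 0.2283 0.0953]
[ 0.249  -0.101  -0.1687  0.5224  0.1543  0.1044  0.2376] 0.006130544574542229 0.07210003322407914
[3.9071 2.839  2.0009 0.6591 0.4186 0.2283 0.0953]
[ 0.249  -0.101  -0.1687  0.5224  0.1543  0.1044  0.2376] 0.006130544574542206 0.072100036014903
[3.9071 2.839  2.0009 0.6591 0.4186 0.2283 0.0953]
```

```bash
python3 - <<'E'
import re
t=open('kin.py').read()
t=t[:t.index("def fk")]+'''SG=[-1,-1]
def fk(q,p,mode=1):
    a,h,lat,L2,L3,e3,Lw=p
    R1=Rz(q[0]);R2=R1@Ry(q[1]);R3=R1@Ry(q[1]-q[2]);R4=R3@Rx(-q[3]);R5=R4@Ry(-q[4])
    W=R1@[a,0,0]+[0,0,h]+R2@[0,0,L2]+R3@[L3,0,e3]
    W=W+R4@[0,lat,0]
    return W+R5@[Lw,0,0],R5@Rx(-q[5])
'''
open('kin.py','w').write(t)
E
python3 - <<'E'
from kin import *
np.set_printoptions(precision=4,suppress=True)
def res(p): return np.concatenate([fk(q,p)[0]-x for q,x,e in D])
for p0 in([0,.4,-.19,.6,.6,0,.3],[.1,.5,-.19,.7,.7,.1,.3],[0.,.3,-.19,.5,.5,.0,.4]):
    r=least_squares(res,p0);print(r.x,r.cost,np.abs(r.fun).max())
    print(np.linalg.svd(r.jac)[1])
np.save("kin.npy",r.x)
E
```

```text
[ 0.0001  0.1974 -0.1918  0.6015  0.4633  0.0003  0.3769] 1.555733417488337e-08 0.0001092822133433001
[3.9156 2.8739 1.9515 0.6108 0.4059 0.2303 0.0991]
[ 0.0001  0.1974 -0.1918  0.6015  0.4633  0.0003  0.3769] 1.5557334179700808e-08 0.00010928193074301318
[3.9156 2.8739 1.9515 0.6108 0.4059 0.2303 0.0991]
[ 0.0001  0.1974 -0.1918  0.6015  0.4633  0.0003  0.3769] 1.5557334174147382e-08 0.00010928263915762487
[3.9156 2.8739 1.9515 0.6108 0.4059 0.2303 0.0991]
```

```bash
cat >> kin.py <<'E'
KP=np.load("kin.npy")
C0=np.array([[0,1,0],[1,0,0],[0,0,-1.]])
LO=np.array([-3.07,-1.43,-1.02,-3.03,-3.05,-3.03]);HI=np.array([3.07,2.12,1.25,1.67,0,3.03])
def fkT(q):
    x,RT=fk(q,KP);return TT(RT@C0,x)
def ik(T,q0,m=.0):
    def res(q):
        F=fkT(q);return np.r_[(F[:3,3]-T[:3,3])*5,R.from_matrix(F[:3,:3].T@T[:3,:3]).as_rotvec()]
    lo,hi=LO+m,HI-m
    r=least_squares(res,np.clip(q0,lo+1e-3,hi-1e-3),bounds=(lo,hi),xtol=1e-12,ftol=1e-12)
    return r.x,np.sqrt(2*r.cost)
def iks(T,m=.03,n=25,seed=0):
    g=np.random.default_rng(seed);out=[]
    for i in range(n):
        q0=LO+(HI-LO)*g.random(6);q0[0]=np.arctan2(T[1,3],T[0,3])+g.uniform(-.2,.6)
        q,c=ik(T,q0,m)
        if c<1e-3 and not any(np.abs(q-o).max()<.02 for o in out): out.append(q)
    return out
def Gtilt(tau,dx=0,dz=.020,flip=False,gp=None):
    # tool in bracket; tau deg: tool leans so that it is vertical in tray for tau=28.6; gp: grasp-point height
    t=np.radians(tau);d=np.array([-np.sin(t),0,-np.cos(t)])
    y=d;z=np.array([0,1.,0]);x=np.cross(y,z)
    if flip: x,z=-x,-z
    Rm=np.stack([x,y,z],1)
    g=np.array([dx,0,gp if gp else .040]);return TT(Rm,g+.019*y)
E
python3 - <<'E'
from kin import *
from trayfit import trayT
np.set_printoptions(precision=2,suppress=True)
TR=trayT([.5987,-.0048,.0545,-.0617])
PK=dict(w=Tpose(.5663,.3494,0,.335),n=Tpose(.4002,.2723,0,-.327))
H=dict(w=(-10,27),n=(10,-43))
for k in 'wn':
  for flip in(False,True):
    for tau in(0,10,20,28.6):
      G=Gtilt(tau,flip=flip)
      a=[iks(TR@TT(np.eye(3),[H[k][0]/1e3,H[k][1]/1e3,z])@G) for z in(0,.06)]
      b=iks(PK[k]@G)
      print(k,flip,tau,'home',*a[0],'| hov',*a[1],'| pick',*b)
E
```

```text
w False 0 home | hov | pick [ 0.85  0.53 -0.24 -0.   -0.81 -2.08]
w False 10 home [ 0.38  0.2  -0.93  0.75 -0.2  -2.73] | hov [ 0.49  0.08 -0.84  0.44 -0.4  -2.51] | pick [ 0.8   0.61 -0.05 -0.09 -1.07 -1.99]
w False 20 home [ 0.43  0.28 -0.59  0.13 -0.57 -2.16] | hov [ 0.46  0.16 -0.59  0.12 -0.69 -2.17] | pick [ 0.76  0.71  0.12 -0.15 -1.31 -1.94]
w False 28.6 home [ 0.38  0.35 -0.42 -0.   -0.81 -2.02] | hov [ 0.41  0.24 -0.42 -0.   -0.91 -2.04] | pick [ 0.74  0.8   0.27 -0.19 -1.51 -1.92]
w True 0 home | hov | pick [ 0.85  0.53 -0.24  0.   -0.81  1.06]
w True 10 home [ 0.38  0.2  -0.93  0.75 -0.2   0.41] | hov [ 0.49  0.08 -0.84  0.44 -0.4   0.63] | pick [ 0.8   0.61 -0.05 -0.09 -1.07  1.15]
w True 20 home [ 0.43  0.28 -0.59  0.13 -0.57  0.98] | hov [ 0.46  0.16 -0.59  0.12 -0.69  0.97] | pick [ 0.76  0.71  0.12 -0.15 -1.31  1.2 ]
w True 28.6 home [ 0.38  0.35 -0.42  0.   -0.81  1.13] | hov [ 0.41  0.24 -0.42  0.   -0.91  1.1 ] | pick [ 0.74  0.8   0.27 -0.19 -1.51  1.23]
n False 0 home | hov | pick [ 1.    0.29 -0.65 -0.   -0.63 -2.9 ]
n False 10 home [ 0.29  0.21 -0.8   0.42 -0.
[... 179 characters left out ...]
0.08 -0.73 -1.99] | pick [ 0.75  0.43 -0.34 -0.36 -1.01 -2.42]
n False 28.6 home [ 0.25  0.36 -0.37 -0.   -0.84 -1.88] | hov [ 0.27  0.25 -0.38 -0.   -0.94 -1.9 ] | pick [ 0.66  0.5  -0.23 -0.45 -1.17 -2.31]
n True 0 home | hov | pick [ 1.    0.29 -0.65  0.   -0.63  0.24]
n True 10 home [ 0.29  0.21 -0.8   0.42 -0.27  0.82] | hov [ 0.34  0.09 -0.75  0.3  -0.44  0.92] | pick [ 0.87  0.35 -0.48 -0.22 -0.82  0.53]
n True 20 home [ 0.28  0.29 -0.53  0.09 -0.61  1.16] | hov [ 0.3   0.18 -0.53  0.08 -0.73  1.15] | pick [ 0.75  0.43 -0.34 -0.36 -1.01  0.72]
n True 28.6 home [ 0.25  0.36 -0.37  0.   -0.84  1.26] | hov [ 0.27  0.25 -0.38 -0.   -0.94  1.24] | pick [ 0.66  0.5  -0.23 -0.45 -1.17  0.83]
```

The model fits to 0.1 mm. With the tool square to the plate the tray can't be reached. Leaning about 25° in the rib's plane leaves plenty of margin, so I'll set the bracket down and regrip it leaning.

```bash
python3 - <<'E'
from hand import *
G=np.load("Gw.npy")
B=Tpose(.55,.22,.09,0)
rows(B@G)
from kin import *
print(iks(Tpose(.55,.22,0,0)@G),iks(Tpose(.55,.22,0,0)@Gtilt(26)))
E
```

```text
6 rows
{"dp":[-9,0.7,32.1],"rotation":[0.15,-0.65,4.31]}
{"dp":[-8.6,1.4,32.2],"rotation":[0.15,-0.65,4.31]}
{"dp":[-8.1,2.1,32.3],"rotation":[0.15,-0.65,4.31]}
{"dp":[-7.5,2.8,32.4],"rotation":[0.15,-0.65,4.31]}
{"dp":[-6.9,3.4,32.5],"rotation":[0.15,-0.65,4.31]}
{"dp":[-6.3,4,32.5],"rotation":[0.15,-0.65,4.31]}
[array([ 7.12022307e-01,  4.37009975e-01, -4.16297489e-01, -1.56765976e-03,
       -7.18891479e-01, -2.28217890e+00])] [array([ 0.55607482,  0.66131345,  0.02907988, -0.24011765, -1.33791318,
       -2.02376972])]
```

Emit:
{"op": "move_arm", "data": {
  "deltas": [
    {"dp":[-5,-15,10],"rotation":[0,0,4]},
    {"dp":[-8,-5,30],"rotation":[0.2,-0.6,4.5]},
    {"dp":[-8,0,34],"rotation":[0.2,-0.6,4.5]},
    {"dp":[-8,2,34],"rotation":[0.2,-0.6,4.5]},
    {"dp":[-8,3,34],"rotation":[0.2,-0.6,4.5]}
  ]
}}

```text
t: 8.78
eef_pos: [0.5779, 0.1111, 0.1359]
ee_rot: [-1.596, -0.222, -0.048]
force: [3.0, -3.3, -1.2]
width: 0.0078
```

```bash
python3 - <<'E'
from hand import *
G=np.load("Gw.npy");s=arm.get_state();print(s['q'],s['force'],s['eef_pos'],s['ee_rot'])
rows(Tpose(.55,.22,.05,0)@G)
E
```

```text
[ 0.61829394  0.18007655 -0.5854654   0.25674106 -0.6610796  -2.4320597 ] [ 2.97673884 -3.33063209 -1.15803921] [0.57793005 0.11111349 0.13591303] [-1.59584082 -0.22217294 -0.04843721]
4 rows
{"dp":[-12.4,14.4,27.2],"rotation":[0.43,-0.72,3.2]}
{"dp":[-11.2,15.2,27.3],"rotation":[0.43,-0.72,3.2]}
{"dp":[-10,16,27.3],"rotation":[0.43,-0.72,3.2]}
{"dp":[-8.7,16.8,27.3],"rotation":[0.43,-0.72,3.2]}
```

Emit:
{"op": "move_arm", "data": {
  "deltas": [
    {"dp":[-8,0,32],"rotation":[0.4,-0.7,3.5]},
    {"dp":[-8,4,32],"rotation":[0.4,-0.7,3.5]},
    {"dp":[-8,12,30],"rotation":[0.4,-0.7,3.5]},
    {"dp":[-8,20,22],"rotation":[0.4,-0.7,3.5]},
    {"dp":[0,0,0],"rotation":[0,0,0]}
  ]
}}

```text
t: 9.2
eef_pos: [0.5449, 0.2566, 0.0942]
ee_rot: [-1.555, 0.043, 0.023]
force: [0.9, 0.6, -2.7]
width: 0.0076
```

```bash
python3 - <<'E'
from hand import *
G=np.load("Gw.npy");s=arm.get_state();print(s['q'],s['force'],s['eef_pos'],s['ee_rot'])
rows(Tpose(.55,.22,.004,0)@G)
E
```

```text
[ 0.73712861  0.37433309 -0.27221961 -0.04998555 -0.94686385 -2.25513265] [ 0.91676276  0.64691438 -2.73467954] [0.54486258 0.25662665 0.09416231] [-1.55454633  0.04320083  0.02347739]
3 rows
{"dp":[1.9,24.4,-12.6],"rotation":[-0.3,0.45,-0.8]}
{"dp":[1.6,24.5,-12.4],"rotation":[-0.3,0.45,-0.8]}
{"dp":[1.4,24.5,-12.3],"rotation":[-0.3,0.45,-0.8]}
```

Emit:
{"op": "move_arm", "data": {
  "deltas": [
    {"dp":[1.5,24,-6],"rotation":[-0.3,0.4,-0.9]},
    {"dp":[1.5,24,-6],"rotation":[-0.3,0.4,-0.9]},
    {"dp":[1,16,-3],"rotation":[-0.3,0.4,-0.7]},
    {"dp":[0,0,0],"rotation":[0,0,0]}
  ]
}}

```text
t: 9.53
eef_pos: [0.5446, 0.2536, 0.0272]
ee_rot: [-1.566, -0.0, 0.014]
force: [-0.8, -0.3, -3.2]
width: 0.0074
```

```bash
python3 - <<'E'
from hand import *
G=np.load("Gw.npy");s=arm.get_state();print(s['force'],s['eef_pos'],s['ee_rot'],s['eef_pos'][2]-G[2,3])
E
```

```text
[-0.76686825 -0.26759289 -3.2488709 ] [0.54457409 0.25358896 0.0271656 ] [-1.56586189e+00 -1.60387532e-04  1.38193619e-02] 0.010859364975709763
```

Emit:
{"op": "move_arm", "data": {
  "deltas": [
    {"dp":[0,6,0],"rotation":[-0.2,0,0]},
    {"dp":[0,4,0],"rotation":[0,0,0]},
    {"dp":[0,1.5,0],"rotation":[0,0,0]}
  ]
}}

```text
t: 9.78
eef_pos: [0.5433, 0.2571, 0.0166]
ee_rot: [-1.568, 0.0, 0.019]
force: [-0.3, 0.4, -3.4]
width: 0.0077
```

```bash
python3 - <<'E'
from hand import *
G=np.load("Gw.npy");s=arm.get_state();print(s['force'],s['eef_pos'],s['ee_rot'],s['eef_pos'][2]-G[2,3])
E
```

```text
[-0.31454836  0.40363101 -3.41025063] [0.54333495 0.25712136 0.01656367] [-1.56802478e+00  4.53097868e-04  1.91346288e-02] 0.00025743741711568846
```

Emit:
{"op": "move_arm", "data": {
  "deltas": [
    {"dp":[0,0.7,0],"rotation":[0,0,0]},
    {"dp":[0,0,0],"rotation":[0,0,0]},
    {"dp":[0,0,0],"rotation":[0,0,0]},
    {"dp":[0,0,0],"rotation":[0,0,0]}
  ],
  "jaw": 145
}}

```text
t: 10.12
eef_pos: [0.5458, 0.2596, 0.0197]
ee_rot: [-1.563, -0.005, 0.021]
force: [-0.3, 0.3, 0.9]
width: 0.0287
```

```bash
python3 - <<'E'
from kin import *
from hand import *
G=np.load("Gw.npy");s=arm.get_state();print(s['width'],s['eef_pos'],s['ee_rot'])
B=TT(Rz(s['ee_rot'][2]+.0005),[.5433+.0019,.2571,0]); np.save("Bw.npy",B);print(B)
rows(B@Gtilt(26,dx=-.002,gp=.044))
E
```

```text
0.028673104755500462 [0.54580355 0.25960201 0.01969008] [-1.56342694 -0.00465879  0.02053485]
[[ 0.99977878 -0.02103329  0.          0.5452    ]
 [ 0.02103329  0.99977878  0.          0.2571    ]
 [ 0.          0.          1.          0.        ]
 [ 0.          0.          0.          1.        ]]
4 rows
{"dp":[-2.7,-1.8,-0.6],"rotation":[-0.11,0.02,6.57]}
{"dp":[-2.9,-1.5,-0.6],"rotation":[-0.11,0.02,6.57]}
{"dp":[-3.1,-1.2,-0.6],"rotation":[-0.11,0.02,6.57]}
{"dp":[-3.2,-0.8,-0.6],"rotation":[-0.11,0.02,6.57]}
```

Emit:
{"op": "move_arm", "data": {
  "deltas": [
    {"dp":[-2.5,-2.5,-1],"rotation":[0,0,6.6]},
    {"dp":[-3,-2,-1],"rotation":[0,0,6.6]},
    {"dp":[-3,-1.5,-0.5],"rotation":[0,0,6.6]},
    {"dp":[-3,-1,-0.5],"rotation":[0,0,6.6]},
    {"dp":[0,0,0],"rotation":[0,0,0]}
  ]
}}

```text
t: 10.53
eef_pos: [0.5292, 0.2539, 0.0313]
ee_rot: [-1.557, 0.48, 0.033]
force: [0.0, 0.2, -2.3]
width: 0.0377
```

```bash
python3 - <<'E'
from kin import *
s,f=show("rg1");print(s['width'],s['eef_pos'],s['ee_rot'],s['force'])
B=np.load("Bw.npy")
rows(B@Gtilt(26,dx=-.002,gp=.042))
E
```

```text
0.03765655358236534 [0.52918446 0.25388895 0.03127753] [-1.55745557  0.47998861  0.03274632] [ 0.0061712   0.17054003 -2.26730901]
1 rows
{"dp":[7.8,3.7,2.2],"rotation":[-0.53,0.59,-1.1]}
```

View pics/rg1.png

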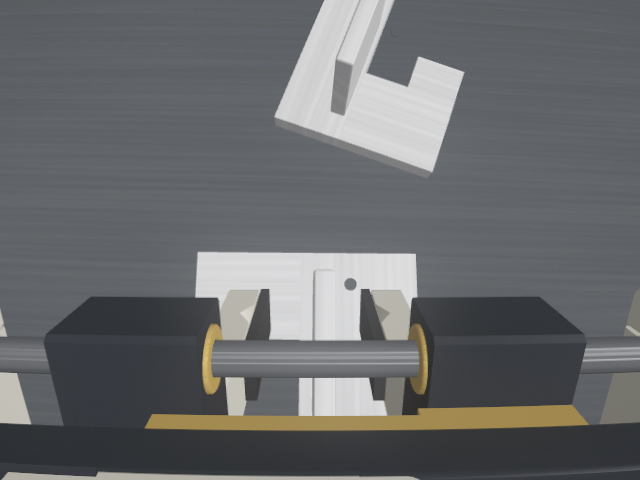

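The rib sits between the fingers at u≈325, so I'll correct the pose and close.

Emit:
{"op": "move_arm", "data": {
  "deltas": [
    {"dp":[7.5,3.5,2],"rotation":[-0.5,0.6,-1]},
    {"dp":[0,0,0],"rotation":[0,0,0]}
  ]
}}

```text
t: 10.75
eef_pos: [0.5363, 0.2564, 0.0244]
ee_rot: [-1.571, 0.45, 0.018]
force: [-1.1, 0.5, 1.2]
width: 0.0377
```

```bash
python3 - <<'E'
from kin import *
s=arm.get_state()
B=np.load("Bw.npy")
rows(B@Gtilt(26,dx=-.002,gp=.042))
E
```

```text
1 rows
{"dp":[-1.5,0.2,0.5],"rotation":[-0.05,-0.18,0.23]}
```

Emit:
{"op": "move_arm", "data": {
  "deltas": [
    {"dp":[-1,0,0.5],"rotation":[0,-0.2,0.2]},
    {"dp":[0,0,0],"rotation":[0,0,0]},
    {"dp":[0,0,0],"rotation":[0,0,0]},
    {"dp":[0,0,0],"rotation":[0,0,0]},
    {"dp":[0,0,0],"rotation":[0,0,0]}
  ],
  "jaw": 255,
  "squeeze": 50
}}

```text
t: 11.17
eef_pos: [0.5334, 0.2585, 0.0285]
ee_rot: [-1.568, 0.446, 0.027]
force: [0.7, -3.3, 0.6]
width: 0.0099
```

Emit:
{"op": "move_arm", "data": {
  "deltas": [
    {"dp":[0,0,0],"rotation":[0,0,0]},
    {"dp":[0,0,0],"rotation":[0,0,0]}
  ]
}}

```text
t: 11.33
eef_pos: [0.5331, 0.2588, 0.029]
ee_rot: [-1.567, 0.445, 0.028]
force: [0.5, 0.2, -2.6]
width: 0.0076
```

```bash
python3 - <<'E'
from kin import *
np.set_printoptions(precision=4,suppress=True)
s,f=show("rg2")
B=np.load("Bw.npy");print(s['width'],s['force'],s['eef_pos'],s['ee_rot'])
G=np.linalg.inv(B)@T_tool(s);print(G);np.save("Gw.npy",G)
E
```

```text
0.0076044639061746576 [ 0.4841  0.2036 -2.6288] [0.5331 0.2588 0.029 ] [-1.5669  0.4451  0.0278]
[[ 0.9026 -0.4305 -0.0051 -0.0121]
 [ 0.0061  0.001   1.      0.002 ]
 [-0.4305 -0.9026  0.0036  0.029 ]
 [ 0.      0.      0.      1.    ]]
```

View pics/rg2.png

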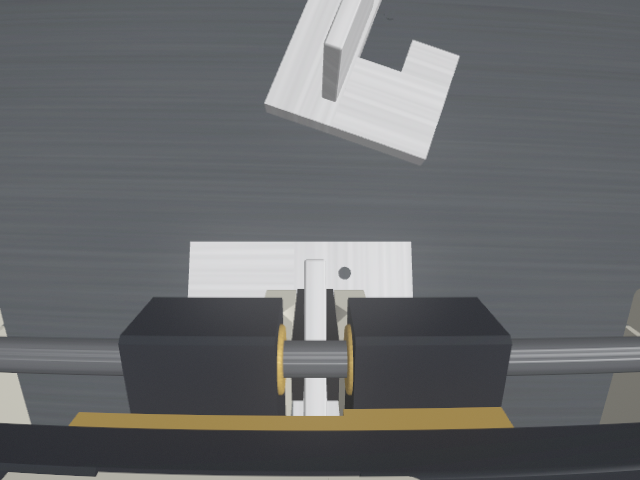

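Emit:
{"op": "move_arm", "data": {
  "deltas": [
    {"dp":[-5,-10,0],"rotation":[0,0,0]},
    {"dp":[-15,-30,0],"rotation":[0,0,0]},
    {"dp":[-15,-36,0],"rotation":[0,0,0]},
    {"dp":[-10,-30,0],"rotation":[0,0,0]},
    {"dp":[0,0,0],"rotation":[0,0,0]}
  ]
}}

```text
t: 11.8
eef_pos: [0.5367, 0.257, 0.1475]
ee_rot: [-1.573, 0.452, 0.024]
force: [1.8, 0.9, -2.2]
width: 0.0077
```

```bash
python3 - <<'E'
from kin import *
np.set_printoptions(precision=4,suppress=True)
s,f=show("rg3");print(s['width'],s['force'],s['eef_pos'],s['ee_rot'])
o=f["pixels"][:,:,::-1];cv2.imwrite("pics/rg3z.png",cv2.resize(o[220:320,180:430],(800,320),interpolation=cv2.INTER_CUBIC))
from hand import chk
print((chk("rg3",np.load("Gw.npy"),[[-43,-60,10],[-43,46,10],[-30,-4,55],[-30,4,55],[-43,-60,0],[-43,46,0]])-[180,220])*3.2)
E
```

```text
0.007731154636244251 [ 1.7816  0.8526 -2.1964] [0.5367 0.257  0.1475] [-1.5725  0.4518  0.0245]
[[ 22.2572  70.2688]
 [725.7051  73.4804]
 [382.6885 129.1845]
 [452.2938 129.4966]
 [ 41.2773  79.2023]
 [711.61    82.2738]]
```

View pics/rg3z.png

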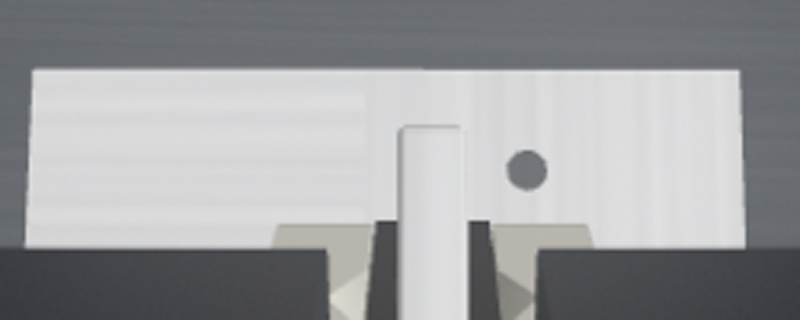

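```bash
python3 - <<'E'
from kin import *
from hand import *
np.set_printoptions(precision=4,suppress=True)
G=Gtilt(25.5);G[:3,3]=[-.0123,.0002,.029];np.save("Gw.npy",G)
for dz in(0,50): print(iks(TR@TT(np.eye(3),[-.01,.027,dz/1e3])@G))
place('w',G,55)
E
```

```text
[array([ 0.4048,  0.3076, -0.4854,  0.0365, -0.7298, -2.0639])]
[array([ 0.4268,  0.2174, -0.4882,  0.0348, -0.8178, -2.0825])]
6 rows
{"dp":[2,4.2,-38.5],"rotation":[0.18,0.81,-4.85]}
{"dp":[2.1,4.3,-38.5],"rotation":[0.18,0.81,-4.85]}
{"dp":[2.3,4.4,-38.5],"rotation":[0.18,0.81,-4.85]}
{"dp":[2.5,4.4,-38.4],"rotation":[0.18,0.81,-4.85]}
{"dp":[2.7,4.5,-38.4],"rotation":[0.18,0.81,-4.85]}
{"dp":[2.8,4.6,-38.4],"rotation":[0.18,0.81,-4.85]}
```

Emit:
{"op": "move_arm", "data": {
  "deltas": [
    {"dp":[2,2,-38],"rotation":[0.2,0.8,-5]},
    {"dp":[2,2,-38],"rotation":[0.2,0.8,-5]},
    {"dp":[2,3,-38],"rotation":[0.2,0.8,-5]},
    {"dp":[2,4,-38],"rotation":[0.2,0.8,-5]},
    {"dp":[2,4,-38],"rotation":[0.2,0.8,-5]}
  ]
}}

```text
t: 12.27
eef_pos: [0.5423, 0.0669, 0.1193]
ee_rot: [-1.575, 0.013, -0.043]
force: [-0.3, 0.0, -1.8]
width: 0.0078
```

```bash
python3 - <<'E'
from hand import *
G=np.load("Gw.npy");where('w',G);place('w',G,50)
E
```

```text
bracket in tray rel home mm [-1.97 41.26 56.21] rotvec deg [0.28 3.83 1.09] F [-0.3  0.  -1.8] tcp [0.542 0.067 0.119]
2 rows
{"dp":[1.3,3.1,-20.5],"rotation":[0.11,0.55,-1.91]}
{"dp":[1.4,3.1,-20.5],"rotation":[0.11,0.55,-1.91]}
```

Emit:
{"op": "move_arm", "data": {
  "deltas": [
    {"dp":[1,2,-20],"rotation":[0.1,0.5,-1.9]},
    {"dp":[1,2,-18],"rotation":[0.1,0.5,-1.9]},
    {"dp":[0,0,0],"rotation":[0,0,0]}
  ]
}}

```text
t: 12.52
eef_pos: [0.5332, 0.0193, 0.1131]
ee_rot: [-1.573, -0.054, -0.066]
force: [-0.8, 0.9, -2.9]
width: 0.0075
```

```bash
python3 - <<'E'
from hand import *
G=np.load("Gw.npy");where('w',G);place('w',G,30)
E
```

```text
bracket in tray rel home mm [-8.35 -7.29 54.5 ] rotvec deg [-0.22 -0.02 -0.17] F [-0.8  0.9 -2.9] tcp [0.533 0.019 0.113]
1 rows
{"dp":[18.1,18.5,7.3],"rotation":[0.13,-0.25,0.02]}
```

Emit:
{"op": "move_arm", "data": {
  "deltas": [
    {"dp":[9,9,3.5],"rotation":[0.1,-0.1,0]},
    {"dp":[9,9,3.5],"rotation":[0,-0.1,0]},
    {"dp":[0,0,0],"rotation":[0,0,0]},
    {"dp":[0,0,0],"rotation":[0,0,0]}
  ]
}}

```text
t: 12.85
eef_pos: [0.5524, 0.0246, 0.0935]
ee_rot: [-1.572, -0.051, -0.064]
force: [-0.4, -0.1, -2.5]
width: 0.0077
```

```bash
python3 - <<'E'
from hand import *
G=np.load("Gw.npy");where('w',G);place('w',G,20);show("wp1")
E
```

```text
bracket in tray rel home mm [-1.27 -0.79 28.24] rotvec deg [-0.1   0.17 -0.11] F [-0.4 -0.1 -2.5] tcp [0.552 0.025 0.094]
1 rows
{"dp":[4.6,6.9,0.7],"rotation":[0.05,-0.14,-0.17]}
```

View pics/wp1.png

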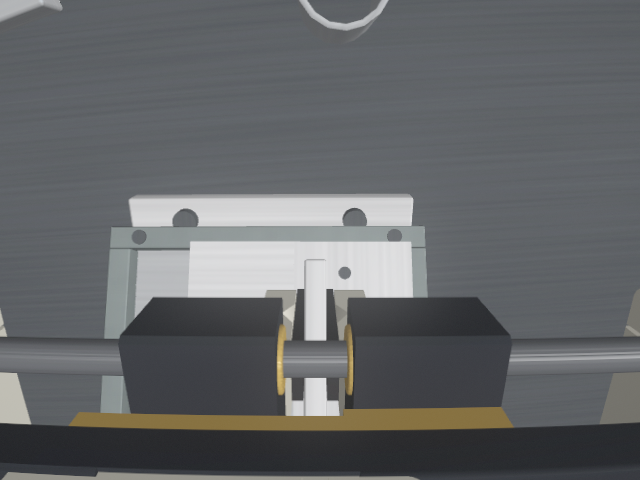

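```bash
python3 - <<'E'
from hand import *
np.set_printoptions(precision=1,suppress=True)
f=load("pics/wp1.npz")
o=f["pixels"][:,:,::-1];cv2.imwrite("pics/wp1z.png",cv2.resize(o[185:320,100:440],(800,318),interpolation=cv2.INTER_CUBIC))
P=np.array([[-67,-87,12],[-67,87,12],[-55,75,12],[-55,-75,12]])/1e3@TR[:3,:3].T+TR[:3,3]
k=800/340
print((project(f,P,f["T"])-[100,185])*k)
print((chk("wp1",np.load("Gw.npy"),[[-43,-60,10],[-43,46,10]])-[100,185])*k)
E
```

```text
[[ 26.5  98.6]
 [765.8  96.1]
 [716.5 147.3]
 [ 72.6 148.9]]
[[212.9 135. ]
 [730.7 134.6]]
```

View pics/wp1z.png

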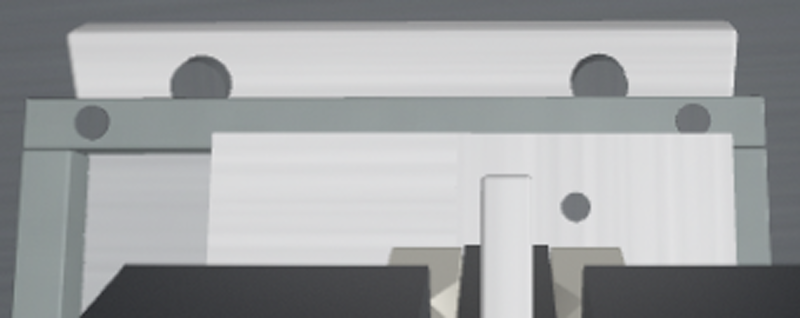

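```bash
python3 - <<'E'
from hand import *
place('w',np.load("Gw.npy"),13)
E
```

```text
1 rows
{"dp":[7.7,13,0.7],"rotation":[0.06,-0.13,-0.18]}
```

Emit:
{"op": "move_arm", "data": {
  "deltas": [
    {"dp":[4,6.5,0.4],"rotation":[0,-0.1,-0.1]},
    {"dp":[4,6.5,0.4],"rotation":[0,0,-0.1]},
    {"dp":[0,0,0],"rotation":[0,0,0]}
  ]
}}

```text
t: 13.15
eef_pos: [0.5627, 0.0263, 0.0788]
ee_rot: [-1.572, -0.054, -0.06]
force: [-0.2, -1.3, -3.3]
width: 0.0076
```

```bash
python3 - <<'E'
from hand import *
G=np.load("Gw.npy");where('w',G);place('w',G,6);place('w',G,1)
E
```

```text
bracket in tray rel home mm [ 0.7   1.61 10.48] rotvec deg [-0.04  0.02  0.11] F [-0.2 -1.3 -3.3] tcp [0.563 0.026 0.079]
1 rows
{"dp":[1.3,4.4,-1.6],"rotation":[0.08,0.08,-0.02]}
1 rows
{"dp":[3.4,8.9,-1.6],"rotation":[0.08,0.08,-0.02]}
```

Emit:
{"op": "move_arm", "data": {
  "deltas": [
    {"dp":[1.2,3,-1.6],"rotation":[0.1,0.1,0]},
    {"dp":[1.2,3,-0.5],"rotation":[0,0,0]},
    {"dp":[0.7,2,0],"rotation":[0,0,0]}
  ]
}}

```text
t: 13.4
eef_pos: [0.5665, 0.0242, 0.0697]
ee_rot: [-1.571, -0.053, -0.062]
force: [-0.1, -0.5, -2.8]
width: 0.0081
```

```bash
python3 - <<'E'
from hand import *
G=np.load("Gw.npy");where('w',G);place('w',G,0)
E
```

```text
bracket in tray rel home mm [-0.24 -0.27  0.59] rotvec deg [0.01 0.07 0.  ] F [-0.1 -0.5 -2.8] tcp [0.566 0.024 0.07 ]
1 rows
{"dp":[0.4,0.5,0.3],"rotation":[-0.01,0.01,-0.07]}
```

Within 0.6 mm. I'll release, opening only partway.

Emit:
{"op": "move_arm", "data": {
  "deltas": [
    {"dp":[0.3,1,0.3],"rotation":[0,0,0]},
    {"dp":[0,0.3,0],"rotation":[0,0,0]},
    {"dp":[0,0,0],"rotation":[0,0,0]},
    {"dp":[0,0,0],"rotation":[0,0,0]}
  ],
  "jaw": 160
}}

```text
t: 13.73
eef_pos: [0.5682, 0.0246, 0.0691]
ee_rot: [-1.57, -0.055, -0.061]
force: [0.5, 0.4, -0.3]
width: 0.0282
```

Emit:
{"op": "move_arm", "data": {
  "deltas": [
    {"dp":[0,-15,0],"rotation":[0,0,0]},
    {"dp":[0,-35,0],"rotation":[0,0,0]},
    {"dp":[0,-40,0],"rotation":[0,0,0]},
    {"dp":[20,-40,0],"rotation":[0,0,0]},
    {"dp":[20,-20,0],"rotation":[0,0,0]}
  ]
}}

```text
t: 14.15
eef_pos: [0.5936, 0.0213, 0.2208]
ee_rot: [-1.574, -0.046, -0.061]
force: [1.9, -0.2, 0.9]
width: 0.0324
```

```bash
python3 - <<'E'
from hand import *
s,f=show("wt2");print(s['eef_pos'],s['ee_rot'],s['width'])
E
```

```text
[0.59355139 0.02127186 0.2207803 ] [-1.5736107  -0.04555073 -0.06099336] 0.03244810302221093
```

View pics/wt2.png

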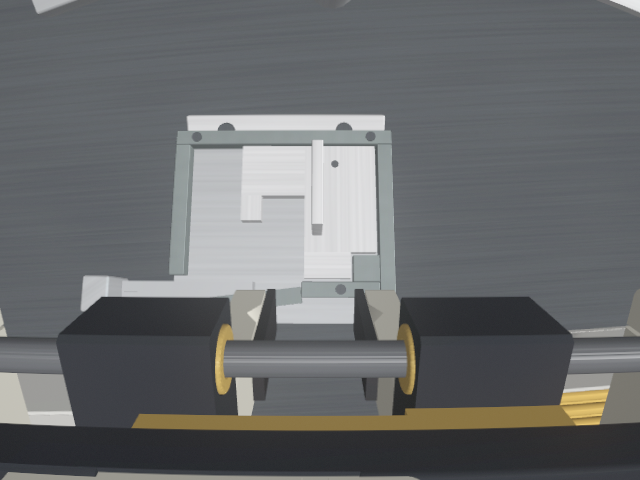

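```bash
python3 - <<'E'
from hand import *
np.set_printoptions(precision=1,suppress=True)
f=load("pics/wt2.npz");o=f["pixels"][:,:,::-1].copy()
def pr(P): return project(f,np.array(P)/1e3@TR[:3,:3].T+TR[:3,3],f["T"])
z=cv2.resize(o[125:295,170:400],(800,591),interpolation=cv2.INTER_CUBIC);k=800/230
for dx,dy,c in((0,0,(0,0,255)),(-2,0,(255,0,0))):
    w=np.c_[WIDE*1e3+[-10+dx,27+dy],np.full(len(WIDE),10)]
    cv2.polylines(z,[np.round((pr(w)+.5-[170,125])*k-.5).astype(int)],True,c,1)
cv2.polylines(z,[np.round((pr([[-67,-87,12],[-67,87,12],[67,87,12]])+.5-[170,125])*k-.5).astype(int)],False,(0,255,255),1)
cv2.imwrite("pics/wt2z.png",z)
E
```

```text
(no output)
```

View pics/wt2z.png

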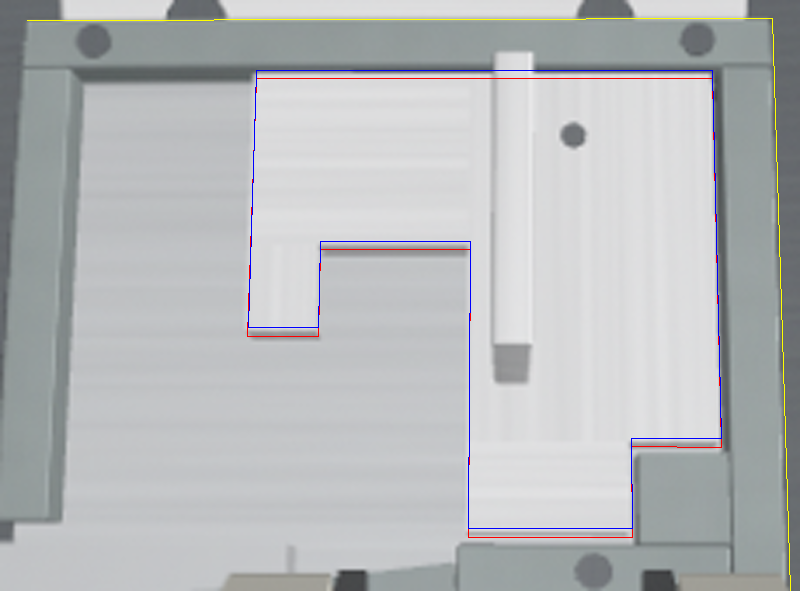

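The wide bracket has seated against the lower wall (dx −2, dy ≈ 0). Next is the narrow one.

```bash
python3 - <<'E'
from kin import *
B=Tpose(.4002,.2723,0,-.327);np.save("Bn.npy",B)
T=B@Gtilt(25.5,gp=.038)
A=T.copy();A[:3,3]-=.08*T[:3,1]
print(iks(A),iks(T),arm.get_state()['q'])
rows(A)
E
```

```text
[array([ 0.6438208 ,  0.41475185, -0.16894132, -0.38097147, -1.2717673 ,
       -2.37557967])] [array([ 0.68870991,  0.47500613, -0.26904696, -0.42071263, -1.11032352,
       -2.343343  ])] [ 0.37788894  0.20464469 -0.21975528  0.02693027 -1.10079001 -2.02063075]
9 rows
{"dp":[-21.6,13.4,25.8],"rotation":[0.35,1.68,3.14]}
{"dp":[-21.5,14.7,25],"rotation":[0.35,1.68,3.14]}
{"dp":[-21.4,16.1,24.3],"rotation":[0.35,1.68,3.14]}
{"dp":[-21.2,17.4,23.6],"rotation":[0.35,1.68,3.14]}
{"dp":[-20.9,18.7,22.9],"rotation":[0.35,1.68,3.14]}
{"dp":[-20.5,20,22.1],"rotation":[0.35,1.68,3.14]}
{"dp":[-20,21.2,21.4],"rotation":[0.35,1.68,3.14]}
{"dp":[-19.4,22.4,20.7],"rotation":[0.35,1.68,3.14]}
{"dp":[-18.8,23.6,20],"rotation":[0.35,1.68,3.14]}
```

Emit:
{"op": "move_arm", "data": {
  "deltas": [
    {"dp":[-22,8,26],"rotation":[0.3,1.7,3.2]},
    {"dp":[-22,12,25],"rotation":[0.3,1.7,3.2]},
    {"dp":[-22,14,25],"rotation":[0.3,1.7,3.2]},
    {"dp":[-21,15,24],"rotation":[0.3,1.7,3.2]},
    {"dp":[-21,17,23],"rotation":[0.3,1.7,3.2]}
  ],
  "jaw": 110
}}

```text
t: 14.62
eef_pos: [0.5048, 0.1601, 0.1742]
ee_rot: [-1.551, 0.221, -0.216]
force: [0.2, -0.1, -0.7]
width: 0.0497
```

```bash
python3 - <<'E'
from kin import *
B=np.load("Bn.npy")
T=B@Gtilt(25.5,gp=.038)
A=T.copy();A[:3,3]-=.06*T[:3,1]
print(arm.get_state()['eef_pos'])
rows(A)
E
```

```text
[0.50480438 0.16011515 0.17419364]
5 rows
{"dp":[-16.9,24.4,16.6],"rotation":[0.19,1.23,2.56]}
{"dp":[-16.1,25.2,16.1],"rotation":[0.19,1.23,2.56]}
{"dp":[-15.3,26,15.7],"rotation":[0.19,1.23,2.56]}
{"dp":[-14.5,26.7,15.3],"rotation":[0.19,1.23,2.56]}
{"dp":[-13.6,27.4,14.9],"rotation":[0.19,1.23,2.56]}
```

Emit:
{"op": "move_arm", "data": {
  "deltas": [
    {"dp":[-18,20,18],"rotation":[0.2,1.3,2.7]},
    {"dp":[-17,22,17],"rotation":[0.2,1.3,2.7]},
    {"dp":[-15,24,16],"rotation":[0.2,1.3,2.7]},
    {"dp":[-14,24,14],"rotation":[0.2,1.2,2.6]},
    {"dp":[0,0,0],"rotation":[0,0,0]}
  ]
}}

```text
t: 15.03
eef_pos: [0.4312, 0.2546, 0.1048]
ee_rot: [-1.565, 0.42, -0.311]
force: [-0.7, -0.8, -0.3]
width: 0.0498
```

```bash
python3 - <<'E'
from kin import *
B=np.load("Bn.npy")
T=B@Gtilt(25.5,gp=.038)
A=T.copy();A[:3,3]-=.04*T[:3,1]
print(arm.get_state()['eef_pos'],arm.get_state()['q']);show("wn2")
rows(A)
E
```

```text
[0.4311763  0.2546359  0.10483509] [ 0.6390669   0.39230229 -0.17183827 -0.35836757 -1.27468472 -2.37031617]
2 rows
{"dp":[-2.8,28.2,3.6],"rotation":[0.01,0.47,0.82]}
{"dp":[-2.4,28.3,3.6],"rotation":[0.01,0.47,0.82]}
```

View pics/wn2.png

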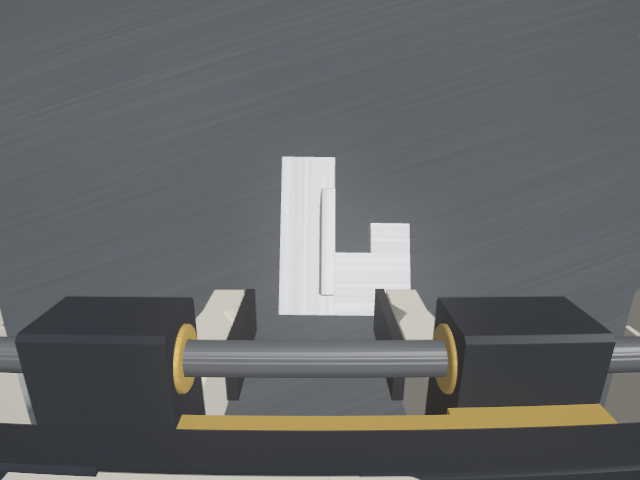

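Emit:
{"op": "move_arm", "data": {
  "deltas": [
    {"dp":[-2.8,28,3.6],"rotation":[0,0.5,0.8]},
    {"dp":[-2.4,26,3.6],"rotation":[0,0.5,0.8]},
    {"dp":[0,0,0],"rotation":[0,0,0]}
  ]
}}

```text
t: 15.33
eef_pos: [0.4126, 0.2694, 0.0606]
ee_rot: [-1.567, 0.438, -0.325]
force: [-0.9, -0.1, -0.7]
width: 0.0498
```

```bash
python3 - <<'E'
from kin import *
B=np.load("Bn.npy")
T=B@Gtilt(25.5,gp=.038)
print(arm.get_state()['eef_pos'])
rows(T,step=18)
E
```

```text
[0.41263621 0.26944465 0.06059188]
3 rows
{"dp":[-0.7,14.9,-0.5],"rotation":[-0.06,0.04,0.14]}
{"dp":[-0.7,14.9,-0.5],"rotation":[-0.06,0.04,0.14]}
{"dp":[-0.6,15,-0.4],"rotation":[-0.06,0.04,0.14]}
```

Emit:
{"op": "move_arm", "data": {
  "deltas": [
    {"dp":[-0.7,15,-0.5],"rotation":[0,0,0.1]},
    {"dp":[-0.7,15,-0.5],"rotation":[0,0,0.1]},
    {"dp":[-0.7,14,-0.5],"rotation":[0,0,0.1]},
    {"dp":[0,0,0],"rotation":[0,0,0]}
  ]
}}

```text
t: 15.67
eef_pos: [0.3977, 0.2737, 0.0254]
ee_rot: [-1.561, 0.434, -0.319]
force: [-0.1, -0.4, 0.8]
width: 0.0498
```

```bash
python3 - <<'E'
from kin import *
B=np.load("Bn.npy")
T=B@Gtilt(25.5,gp=.037)
print(arm.get_state()['eef_pos'])
rows(T,step=18)
E
```

```text
[0.39770275 0.27367296 0.02542713]
1 rows
{"dp":[-2.5,7.3,-0.5],"rotation":[-0.37,0.42,0.65]}
```

Emit:
{"op": "move_arm", "data": {
  "deltas": [
    {"dp":[-2.5,7,-0.5],"rotation":[-0.3,0.4,0.6]},
    {"dp":[0,0.5,0],"rotation":[0,0,0]},
    {"dp":[0,0.5,0],"rotation":[0,0,0]},
    {"dp":[0,0.5,0],"rotation":[0,0,0]}
  ],
  "jaw": 255
}}

```text
t: 16.0
eef_pos: [0.3961, 0.2751, 0.023]
ee_rot: [-1.565, 0.439, -0.324]
force: [-0.1, -0.1, 0.5]
width: 0.0285
```

```bash
python3 - <<'E'
from kin import *
B=np.load("Bn.npy")
T=B@Gtilt(25.5,gp=.038)
s=arm.get_state();print(s['eef_pos'],s['width'],s['force'])
rows(T,step=18)
E
```

```text
[0.39609981 0.27513923 0.02296467] 0.028532530508614207 [-0.10176202 -0.11351848  0.49540788]
1 rows
{"dp":[-2.2,3.3,-1.4],"rotation":[-0.27,0.18,0.35]}
```

Emit:
{"op": "move_arm", "data": {
  "deltas": [
    {"dp":[-2,3,-1.4],"rotation":[-0.3,0.2,0.3]},
    {"dp":[0,0.5,0],"rotation":[0,0,0]},
    {"dp":[0,0.5,0],"rotation":[0,0,0]},
    {"dp":[0,0.3,0],"rotation":[0,0,0]},
    {"dp":[0,0,0],"rotation":[0,0,0]}
  ]
}}

```text
t: 16.42
eef_pos: [0.3934, 0.2751, 0.0214]
ee_rot: [-1.57, 0.442, -0.327]
force: [-0.2, 0.6, -1.8]
width: 0.008
```

```bash
python3 - <<'E'
from kin import *
np.set_printoptions(precision=4,suppress=True)
B=np.load("Bn.npy")
s=arm.get_state();print(s['eef_pos'],s['width'],s['force'],s['ee_rot'])
G=np.linalg.inv(B)@T_tool(s);print(G);np.save("Gn0.npy",G)
E
```

```text
[0.3934 0.2751 0.0214] 0.008042552860266337 [-0.1768  0.5512 -1.7692] [-1.5699  0.4424 -0.3265]
[[ 0.9037 -0.4281 -0.0001 -0.0073]
 [ 0.0004  0.0007  1.      0.0004]
 [-0.4281 -0.9037  0.0008  0.0214]
 [ 0.      0.      0.      1.    ]]
```

Gripped. I'll lift and check the pose in the hand.

Emit:
{"op": "move_arm", "data": {
  "deltas": [
    {"dp":[-5,-10,0],"rotation":[0,0,0]},
    {"dp":[-12,-30,0],"rotation":[0,0,0]},
    {"dp":[-12,-38,0],"rotation":[0,0,0]},
    {"dp":[-12,-38,0],"rotation":[0,0,0]},
    {"dp":[0,-20,0],"rotation":[0,0,0]}
  ]
}}

```text
t: 16.83
eef_pos: [0.4092, 0.2656, 0.1629]
ee_rot: [-1.585, 0.451, -0.334]
force: [1.2, 1.9, -4.0]
width: 0.0081
```

```bash
python3 - <<'E'
from hand import *
np.set_printoptions(precision=4,suppress=True)
s,f=show("rn3");print(s['width'],s['force'],s['eef_pos'],s['ee_rot'])
o=f["pixels"][:,:,::-1];cv2.imwrite("pics/rn3z.png",cv2.resize(o[150:320,180:430],(800,544),interpolation=cv2.INTER_CUBIC))
print((chk("rn3",np.load("Gn0.npy"),[[-63,-30,10],[-63,6,10],[-30,-4,55],[-30,4,55],[-18,30,10],[-18,56,10]])-[180,150])*3.2)
E
```

```text
0.008097678753916307 [ 1.227   1.8655 -3.953 ] [0.4092 0.2656 0.1629] [-1.5849  0.4508 -0.3339]
[[224.8602 121.455 ]
 [469.2602 121.0486]
 [391.6257 303.1026]
 [464.5356 303.0461]
 [639.3469 428.1215]
 [820.3989 427.4227]]
```

View pics/rn3z.png

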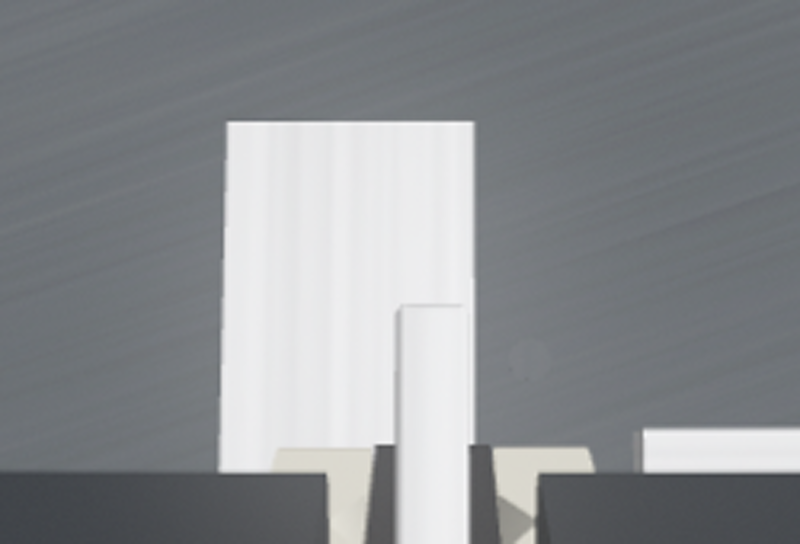

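```bash
python3 - <<'E'
from kin import *
from hand import *
G=Gtilt(25.35);G[:3,3]=[-.0073,-.0001,.0214];np.save("Gn.npy",G)
for dz in(0,75): print(iks(TR@TT(np.eye(3),[.01,-.043,dz/1e3])@G))
place('n',G,80)
E
```

```text
[array([ 0.26286876,  0.33138268, -0.42836048,  0.02631644, -0.7574586 ,
       -1.91400208])]
[array([ 0.28581316,  0.20152626, -0.43134296,  0.0249555 , -0.8847407 ,
       -1.93360543])]
9 rows
{"dp":[24.2,-8.8,-27.7],"rotation":[-0.27,-1.69,-3.2]}
{"dp":[23.8,-7.3,-28.5],"rotation":[-0.27,-1.69,-3.2]}
{"dp":[23.3,-5.9,-29.2],"rotation":[-0.27,-1.69,-3.2]}
{"dp":[22.8,-4.5,-29.9],"rotation":[-0.27,-1.69,-3.2]}
{"dp":[22.1,-3.1,-30.6],"rotation":[-0.27,-1.69,-3.2]}
{"dp":[21.3,-1.7,-31.2],"rotation":[-0.27,-1.69,-3.2]}
{"dp":[20.4,-0.4,-31.8],"rotation":[-0.27,-1.69,-3.2]}
{"dp":[19.5,0.9,-32.4],"rotation":[-0.27,-1.69,-3.2]}
{"dp":[18.4,2.1,-33],"rotation":[-0.27,-1.69,-3.2]}
```

Emit:
{"op": "move_arm", "data": {
  "deltas": [
    {"dp":[22,-14,-27],"rotation":[-0.3,-1.7,-3.3]},
    {"dp":[22,-12,-28],"rotation":[-0.3,-1.7,-3.3]},
    {"dp":[22,-10,-29],"rotation":[-0.3,-1.7,-3.3]},
    {"dp":[22,-8,-30],"rotation":[-0.3,-1.7,-3.3]},
    {"dp":[22,-5,-30],"rotation":[-0.3,-1.7,-3.3]}
  ]
}}

```text
t: 17.3
eef_pos: [0.4933, 0.0939, 0.1784]
ee_rot: [-1.557, 0.147, -0.167]
force: [0.4, 0.5, -4.2]
width: 0.008
```

```bash
python3 - <<'E'
from hand import *
G=np.load("Gn.npy");where('n',G);place('n',G,80)
E
```

```text
bracket in tray rel home mm [-45.64 133.95 139.64] rotvec deg [-1.69 11.6  -6.  ] F [ 0.4  0.5 -4.2] tcp [0.493 0.094 0.178]
4 rows
{"dp":[20.8,5,-31.9],"rotation":[-0.26,-1.54,-2.9]}
{"dp":[19.6,6.1,-32.5],"rotation":[-0.26,-1.54,-2.9]}
{"dp":[18.4,7.3,-32.9],"rotation":[-0.26,-1.54,-2.9]}
{"dp":[17.1,8.3,-33.4],"rotation":[-0.26,-1.54,-2.9]}
```

Emit:
{"op": "move_arm", "data": {
  "deltas": [
    {"dp":[19,2,-32],"rotation":[-0.2,-1.6,-3]},
    {"dp":[18,4,-32],"rotation":[-0.2,-1.6,-3]},
    {"dp":[17,5,-32],"rotation":[-0.2,-1.6,-3]},
    {"dp":[12,6,-26],"rotation":[-0.2,-1.4,-2.8]},
    {"dp":[0,0,0],"rotation":[0,0,0]}
  ]
}}

```text
t: 17.72
eef_pos: [0.5413, -0.0453, 0.1561]
ee_rot: [-1.569, -0.073, -0.055]
force: [-1.3, 0.2, -4.2]
width: 0.0077
```

```bash
python3 - <<'E'
from hand import *
G=np.load("Gn.npy");where('n',G);place('n',G,35)
E
```

```text
bracket in tray rel home mm [-1.79 -0.7  94.19] rotvec deg [ 0.26 -0.94  0.28] F [-1.3  0.2 -4.2] tcp [ 0.541 -0.045  0.156]
2 rows
{"dp":[13.2,26.5,0.3],"rotation":[-0.06,0.18,0.47]}
{"dp":[13.4,26.3,0.3],"rotation":[-0.06,0.18,0.47]}
```

Emit:
{"op": "move_arm", "data": {
  "deltas": [
    {"dp":[13,25,0.5],"rotation":[0,0.2,0.5]},
    {"dp":[13,25,0.5],"rotation":[0,0.2,0.5]},
    {"dp":[0,0,0],"rotation":[0,0,0]},
    {"dp":[0,0,0],"rotation":[0,0,0]}
  ]
}}

```text
t: 18.05
eef_pos: [0.5684, -0.0487, 0.1075]
ee_rot: [-1.568, -0.054, -0.069]
force: [0.3, 0.0, -4.1]
width: 0.0077
```

```bash
python3 - <<'E'
from hand import *
G=np.load("Gn.npy");where('n',G);place('n',G,13,dx=-.5);show("np1")
np.set_printoptions(precision=1,suppress=True)
f=load("pics/np1.npz")
o=f["pixels"][:,:,::-1];cv2.imwrite("pics/np1z.png",cv2.resize(o[170:320,150:470],(800,375),interpolation=cv2.INTER_CUBIC))
P=np.array([[-67,-87,12],[-67,87,12],[-12-43,27-60,10]])/1e3@TR[:3,:3].T+TR[:3,3]
k=2.5
print((project(f,P,f["T"])-[150,170])*k)
print((chk("np1",G,[[-63,-30,10],[-63,6,10],[-18,30,10],[-18,56,10]])-[150,170])*k)
E
```

```text
bracket in tray rel home mm [-1.58 -2.68 38.32] rotvec deg [-0.05  0.16 -0.42] F [ 0.3  0.  -4.1] tcp [ 0.568 -0.049  0.108]
1 rows
{"dp":[11.8,22.4,2.6],"rotation":[-0.13,-0.4,-0.16]}
[[227.8  35.5]
 [989.6  31.8]
 [468.   87.4]]
[[254.5  43.5]
 [445.7  43.2]
 [578.8 283.3]
 [720.5 282.8]]
```

View pics/np1z.png

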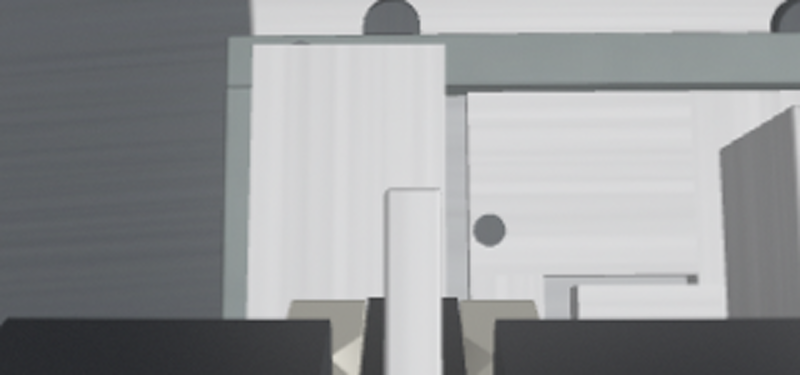

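Emit:
{"op": "move_arm", "data": {
  "deltas": [
    {"dp":[6,11,1.5],"rotation":[-0.1,-0.3,0]},
    {"dp":[6,11,1.2],"rotation":[0,-0.2,0]},
    {"dp":[0,0,0],"rotation":[0,0,0]}
  ]
}}

```text
t: 18.35
eef_pos: [0.5825, -0.0456, 0.0865]
ee_rot: [-1.569, -0.056, -0.058]
force: [0.7, 0.5, -2.7]
width: 0.0078
```

```bash
python3 - <<'E'
from hand import *
G=np.load("Gn.npy");where('n',G);place('n',G,6,dx=-.5);place('n',G,0,dx=-.5)
E
```

```text
bracket in tray rel home mm [ 0.57  1.44 13.23] rotvec deg [0.17 0.03 0.14] F [ 0.7  0.5 -2.7] tcp [ 0.582 -0.046  0.086]
1 rows
{"dp":[2.1,7,-1.4],"rotation":[-0.09,0.2,-0.03]}
1 rows
{"dp":[4.7,12.4,-1.4],"rotation":[-0.09,0.2,-0.03]}
```

Emit:
{"op": "move_arm", "data": {
  "deltas": [
    {"dp":[0.8,2,-1.5],"rotation":[-0.1,0.2,0]},
    {"dp":[0.8,2,0],"rotation":[0,0,0]}
  ]
}}

```text
t: 18.52
eef_pos: [0.5845, -0.0468, 0.0823]
ee_rot: [-1.571, -0.056, -0.061]
force: [-0.9, 0.1, -3.5]
width: 0.008
```

```bash
python3 - <<'E'
from hand import *
G=np.load("Gn.npy");where('n',G);place('n',G,0,dx=-.3)
E
```

```text
bracket in tray rel home mm [0.41 0.36 8.59] rotvec deg [-0.    0.03  0.05] F [-0.9  0.1 -3.5] tcp [ 0.584 -0.047  0.082]
1 rows
{"dp":[3,8.1,-0.3],"rotation":[0.02,0.04,-0.03]}
```

Emit:
{"op": "move_arm", "data": {
  "deltas": [
    {"dp":[1.1,3,-0.4],"rotation":[0,0,0]},
    {"dp":[1.1,3,0],"rotation":[0,0,0]},
    {"dp":[0.5,1.5,0],"rotation":[0,0,0]}
  ]
}}

```text
t: 18.77
eef_pos: [0.588, -0.0472, 0.0749]
ee_rot: [-1.571, -0.057, -0.061]
force: [-0.4, -0.3, -3.5]
width: 0.0082
```

```bash
python3 - <<'E'
from hand import *
G=np.load("Gn.npy");where('n',G);place('n',G,0,dx=-.3)
E
```

```text
bracket in tray rel home mm [0.   0.12 0.36] rotvec deg [ 0.02 -0.02  0.05] F [-0.4 -0.3 -3.5] tcp [ 0.588 -0.047  0.075]
1 rows
{"dp":[-0.1,0.5,-0.1],"rotation":[0.01,0.05,0.02]}
```

Emit:
{"op": "move_arm", "data": {
  "deltas": [
    {"dp":[0,0.8,0],"rotation":[0,0,0]},
    {"dp":[0,0.3,0],"rotation":[0,0,0]},
    {"dp":[0,0,0],"rotation":[0,0,0]},
    {"dp":[0,0,0],"rotation":[0,0,0]}
  ],
  "jaw": 165
}}

```text
t: 19.1
eef_pos: [0.59, -0.0472, 0.0753]
ee_rot: [-1.571, -0.061, -0.06]
force: [-0.3, -0.5, -0.1]
width: 0.028
```

Emit:
{"op": "move_arm", "data": {
  "deltas": [
    {"dp":[0,-15,0],"rotation":[0,0,0]},
    {"dp":[0,-35,0],"rotation":[0,0,0]},
    {"dp":[0,-40,0],"rotation":[0,0,0]},
    {"dp":[15,-40,8],"rotation":[0,0,0]},
    {"dp":[10,-30,8],"rotation":[0,0,0]}
  ]
}}

```text
t: 19.52
eef_pos: [0.6006, -0.034, 0.2351]
ee_rot: [-1.574, -0.048, -0.062]
force: [2.7, 0.2, -0.3]
width: 0.0309
```

```bash
python3 - <<'E'
from hand import *
s,f=show("wt3");print(s['eef_pos'],s['ee_rot'],s['width'])
o=f["pixels"][:,:,::-1].copy()
c=np.array([[-70,-150,0],[-70,90,0],[80,90,0],[80,-150,0]])/1e3@TR[:3,:3].T+TR[:3,3]
b=project(f,c,f["T"]);print(b)
u0,v0=np.maximum(b.min(0).astype(int)-5,0);u1,v1=b.max(0).astype(int)+5;v1=min(v1,320)
k=800/(u1-u0)
z=cv2.resize(o[v0:v1,u0:u1],None,fx=k,fy=k,interpolation=cv2.INTER_CUBIC)
def pr(P): return project(f,np.array(P)/1e3@TR[:3,:3].T+TR[:3,3],f["T"])
for poly,h,dx,col in((WIDE,(-10,27),-1.5,(0,0,255)),(NARR,(10,-43),-1,(255,0,0))):
    w=np.c_[poly*1e3+[h[0]+dx,h[1]],np.full(len(poly),10)]
    cv2.polylines(z,[np.round((pr(w)+.5-[u0,v0])*k-.5).astype(int)],True,col,1)
cv2.imwrite("pics/wt3z.png",z)
E
```

```text
[ 0.60055148 -0.03397196  0.235123  ] [-1.57373099 -0.04774356 -0.06216356] 0.0308546403081917
[[176.54823412 118.94444762]
 [453.06104486 118.56639408]
 [463.13774929 293.21818365]
 [166.41179943 293.15971514]]
```

View pics/wt3z.png

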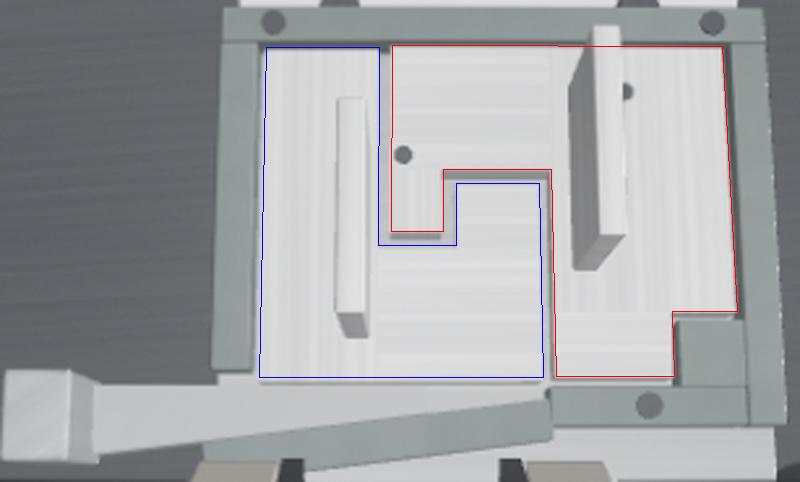

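Both brackets are interlocked and seated in the tray. Next is the mallet.

```bash
python3 - <<'E'
from kin import *
from hand import TR
np.set_printoptions(precision=3,suppress=True)
P=cloud(load("pics/top0.npz"))
for u,v in((470,285),(478,290),(490,345),(488,265)):print(u,v,P[v,u])
look=TT(tooldown(-.175),[.464+.06,-.351-.01,.2])
pick=TT(tooldown(-.175),[.464,-.351,.003])
def strike(s,h=18):
    c=(TR@[ (66-.124*s)/1e3,(-145+s)/1e3,h/1e3,1])[:3]
    Rm=Rz(-.0617);g=c-Rm@[.07,.045,0];return TT(tooldown(-.0617),g-[0,0,.019]),c
for T in(look,pick,strike(-30)[0],strike(35)[0]): print(T[:3,3],iks(T,n=15))
rows(look)
E
```

```text
470 285 [ 0.403 -0.421  0.017]
478 290 [ 0.389 -0.443  0.013]
490 345 [ 0.244 -0.464  0.019]
488 265 [ 0.454 -0.466  0.036]
[ 0.524 -0.361  0.2  ] [array([-0.297,  0.313, -0.117, -0.   , -1.141, -1.449])]
[ 0.464 -0.351  0.003] [array([-0.312,  0.444, -0.449, -0.   , -0.678, -1.434])]
[ 0.568 -0.223  0.085] [array([-0.055,  0.377, -0.313, -0.   , -0.88 , -1.578])]
[ 0.565 -0.158  0.081] [array([ 0.06 ,  0.348, -0.371, -0.   , -0.852, -1.693])]
9 rows
{"dp":[-7,4.3,-36.9],"rotation":[-0.01,0.73,0.36]}
{"dp":[-6.5,4.4,-37],"rotation":[-0.01,0.73,0.36]}
{"dp":[-6,4.4,-37.1],"rotation":[-0.01,0.73,0.36]}
{"dp":[-5.5,4.5,-37.1],"rotation":[-0.01,0.73,0.36]}
{"dp":[-5,4.5,-37.2],"rotation":[-0.01,0.73,0.36]}
{"dp":[-4.5,4.5,-37.3],"rotation":[-0.01,0.73,0.36]}
{"dp":[-4,4.6,-37.3],"rotation":[-0.01,0.73,0.36]}
{"dp":[-3.5,4.6,-37.4],"rotation":[-0.01,0.73,0.36]}
{"dp":[-3,4.6,-37.4],"rotation":[-0.01,0.73,0.36]}
```

Emit:
{"op": "move_arm", "data": {
  "deltas": [
    {"dp":[-7,1,-37],"rotation":[0,0.7,0.4]},
    {"dp":[-7,2,-37],"rotation":[0,0.7,0.4]},
    {"dp":[-6,3,-37],"rotation":[0,0.7,0.4]},
    {"dp":[-6,4,-37],"rotation":[0,0.7,0.4]},
    {"dp":[-5,4,-37],"rotation":[0,0.7,0.4]}
  ],
  "jaw": 120
}}

```text
t: 19.98
eef_pos: [0.5647, -0.2133, 0.2356]
ee_rot: [-1.567, -0.04, -0.111]
force: [1.8, 0.1, -0.2]
width: 0.0464
```

Emit:
{"op": "move_arm", "data": {
  "deltas": [
    {"dp":[-5,5,-37],"rotation":[0,0.7,0.4]},
    {"dp":[-4,5,-37],"rotation":[0,0.7,0.4]},
    {"dp":[-4,5,-37],"rotation":[0,0.7,0.4]},
    {"dp":[-3,5,-32],"rotation":[0,0.7,0.4]},
    {"dp":[0,0,0],"rotation":[0,0,0]}
  ]
}}

```text
t: 20.4
eef_pos: [0.527, -0.3648, 0.2152]
ee_rot: [-1.566, -0.014, -0.165]
force: [0.3, 1.3, -0.0]
width: 0.0466
```

```bash
python3 - <<'E'
from hand import *
s,f=show("wm1");print(s['eef_pos'],s['ee_rot'],s['width'])
E
```

```text
[ 0.52704474 -0.36476759  0.21516604] [-1.56644768 -0.0143337  -0.16544856] 0.04657030541410615
```

View pics/wm1.png

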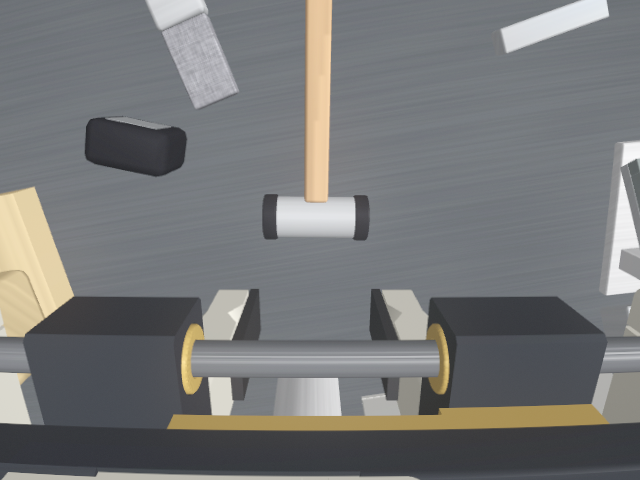

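```bash
python3 - <<'E'
from kin import *
np.set_printoptions(precision=4,suppress=True)
f=load("pics/wm1.npz");P=cloud(f,f["T"]);c=f["pixels"].astype(int)
m=np.zeros(c.shape[:2],bool);m[0:202,295:340]=1
m&=(c[...,0]-c[...,2]>50)
h=P[m];h=h[~np.isnan(h).any(1)];print(len(h),np.percentile(h[:,2],[5,50,95]))
h=h[np.abs(h[:,2]-np.median(h[:,2]))<.003]
# use per-row centre
ctr=[];
for v in range(2,200,4):
    q=P[v,295:340][m[v,295:340]];q=q[~np.isnan(q).any(1)];
    q=q[np.abs(q[:,2]-.032)<.004]
    if len(q)>5:ctr.append([(q[:,0].min()+q[:,0].max())/2,(q[:,1].min()+q[:,1].max())/2,np.ptp(q[:,1])])
ctr=np.array(ctr);print(ctr[::10])
k=np.polyfit(ctr[:,0],ctr[:,1],1);print("yaw",np.arctan(k[0]),k)
hd=P[190:245,255:375].reshape(-1,3);hd=hd[~np.isnan(hd).any(1)];hd=hd[hd[:,2]>.012]
yaw=np.arctan(k[0]);Rm=Rz(yaw)[:2,:2];l=hd[:,:2]@Rm
print("head x range",np.percentile(l[hd[:,2]>.03,0],[.5,99.5]),"y",np.percentile(l[:,1],[.3,99.7]),"zmax",np.percentile(hd[:,2],[50,99]))
top=hd[:,2]>.0385;print("ridge x",np.median(l[top,0]))
hl=ctr[:,:2]@Rm;print("handle y",hl[:,1].mean())
# silhouette-based: corners of head faces
n=len(hl);
E
```

```text
4868 [0.031  0.0324 0.0337]
[[ 0.3726 -0.3355  0.0184]
 [ 0.4003 -0.3405  0.018 ]
 [ 0.4288 -0.3456  0.0176]
 [ 0.4587 -0.3509  0.0173]
 [ 0.4899 -0.357   0.0178]]
yaw -0.1800182264899333 [-0.182  -0.2675]
head x range [0.5692 0.6108] y [-0.308  -0.2191] zmax [0.0363 0.0409]
ridge x 0.5946578794304838
handle y -0.2631795060827296
```

```bash
python3 - <<'E'
from kin import *
np.set_printoptions(precision=4,suppress=True)
f=load("pics/wm1.npz");P=cloud(f,f["T"])
yaw=-.18;Rm=Rz(yaw)[:2,:2]
hd=P[192:245,262:372].reshape(-1,3);hd=hd[~np.isnan(hd).any(1)];l=hd[:,:2]@Rm
s=(hd[:,2]>.016)&(np.abs(l[:,1]+.2633)<.044)&((np.abs(l[:,1]+.2633)>.012))
x,z=l[s,0],hd[s,2]
r=least_squares(lambda p:np.hypot(x-p[0],z-p[1])-.02,[.59,.02],loss='soft_l1',f_scale=.001);print(r.x,np.std(r.fun))
r3=least_squares(lambda p:np.hypot(x-p[0],z-p[1])-p[2],[.59,.02,.02],loss='soft_l1',f_scale=.001);print(r3.x)
c=np.array([r.x[0],-.2633]);g=c-[.07,0]
print("head",Rm@c,"grip",Rm@g)
# reproject check: head cylinder outline
T=TT(Rz(yaw),[*(Rm@g),0])
pts=[[70,45,40],[70,-45,40],[70+20,45,20],[70+20,-45,20],[50,45,20],[50,-45,20]]
print(project(f,np.array(pts)/1e3@T[:3,:3].T+T[:3,3],f["T"]))
np.save("mallet.npy",T)
rows(TT(tooldown(yaw),[*(Rm@g),.06]))
E
```

```text
[0.5956 0.019 ] 0.0011105019484979192
[0.5951 0.0208 0.0183]
head [ 0.5388 -0.3657] grip [ 0.4699 -0.3531]
[[369.2091 223.8477]
 [261.5705 222.5408]
 [365.1288 239.2769]
 [264.7794 238.089 ]
 [367.4426 195.444 ]
 [263.7407 194.1277]]
5 rows
{"dp":[-12.2,31,-0],"rotation":[-0.05,0.17,0.17]}
{"dp":[-12.1,31,-0],"rotation":[-0.05,0.17,0.17]}
{"dp":[-12,31,-0],"rotation":[-0.05,0.17,0.17]}
{"dp":[-11.9,31.1,-0.1],"rotation":[-0.05,0.17,0.17]}
{"dp":[-11.8,31.1,-0.1],"rotation":[-0.05,0.17,0.17]}
```

```bash
python3 - <<'E'
from kin import *
M=np.load("mallet.npy")
rows(M@TT(tooldown(0),[.018,0,.055]))
E
```

```text
5 rows
{"dp":[-8.6,32,-0.1],"rotation":[-0.05,0.17,0.17]}
{"dp":[-8.5,32,-0.1],"rotation":[-0.05,0.17,0.17]}
{"dp":[-8.4,32.1,-0.1],"rotation":[-0.05,0.17,0.17]}
{"dp":[-8.3,32.1,-0.1],"rotation":[-0.05,0.17,0.17]}
{"dp":[-8.2,32.1,-0.1],"rotation":[-0.05,0.17,0.17]}
```

Emit:
{"op": "move_arm", "data": {
  "deltas": [
    {"dp":[-8.5,32,0],"rotation":[0,0.2,0.2]},
    {"dp":[-8.5,32,0],"rotation":[0,0.2,0.2]},
    {"dp":[-8.5,32,0],"rotation":[0,0.2,0.2]},
    {"dp":[-8.5,30,0],"rotation":[0,0.2,0.2]},
    {"dp":[0,0,0],"rotation":[0,0,0]}
  ]
}}

```text
t: 20.87
eef_pos: [0.498, -0.3575, 0.09]
ee_rot: [-1.568, -0.012, -0.18]
force: [-2.0, 0.5, -0.9]
width: 0.0465
```

```bash
python3 - <<'E'
from kin import *
M=np.load("mallet.npy");print(arm.get_state()['eef_pos'])
rows(M@TT(tooldown(0),[.018,0,.006]),step=20)
E
```

```text
[ 0.49799837 -0.35749701  0.08998434]
5 rows
{"dp":[-2.3,16.8,-0.2],"rotation":[-0.03,-0,0.14]}
{"dp":[-2.2,16.8,-0.2],"rotation":[-0.03,-0,0.14]}
{"dp":[-2.2,16.8,-0.2],"rotation":[-0.03,-0,0.14]}
{"dp":[-2.2,16.8,-0.2],"rotation":[-0.03,-0,0.14]}
{"dp":[-2.1,16.8,-0.2],"rotation":[-0.03,-0,0.14]}
```

Emit:
{"op": "move_arm", "data": {
  "deltas": [
    {"dp":[-3,17,-0.2],"rotation":[0,0,0.2]},
    {"dp":[-2.5,17,-0.2],"rotation":[0,0,0.2]},
    {"dp":[-2,17,-0.2],"rotation":[0,0,0.2]},
    {"dp":[-2,15,0],"rotation":[0,0,0.1]},
    {"dp":[0,0,0],"rotation":[0,0,0]}
  ]
}}

```text
t: 21.28
eef_pos: [0.4959, -0.3553, 0.03]
ee_rot: [-1.572, -0.008, -0.173]
force: [-1.0, 0.2, -0.6]
width: 0.0467
```

```bash
python3 - <<'E'
from kin import *
M=np.load("mallet.npy");s=arm.get_state();print(s['eef_pos'],s['ee_rot'],s['force'])
rows(M@TT(tooldown(0),[.018,0,.005]),step=20)
E
```

```text
[ 0.49589877 -0.35527571  0.02996955] [-1.57171161 -0.00847155 -0.17304434] [-0.96555975  0.15500692 -0.56935279]
2 rows
{"dp":[-4.1,12.5,-1.2],"rotation":[0.03,0.2,0.24]}
{"dp":[-4,12.5,-1.3],"rotation":[0.03,0.2,0.24]}
```

Emit:
{"op": "move_arm", "data": {
  "deltas": [
    {"dp":[-4,12,-1.2],"rotation":[0,0.2,0.3]},
    {"dp":[-4,10,-1.2],"rotation":[0,0.2,0.3]},
    {"dp":[0,0,0],"rotation":[0,0,0]}
  ]
}}

```text
t: 21.53
eef_pos: [0.4919, -0.3566, 0.0116]
ee_rot: [-1.574, -0.004, -0.177]
force: [0.2, 0.4, -0.6]
width: 0.0462
```

```bash
python3 - <<'E'
from kin import *
M=np.load("mallet.npy");s=arm.get_state();print(s['eef_pos'],s['ee_rot'],s['force'])
rows(M@TT(tooldown(0),[.018,0,.005]),step=20)
E
```

```text
[ 0.49189097 -0.35655195  0.01159311] [-1.57354897 -0.00383641 -0.17710694] [ 0.24147223  0.43805927 -0.55736351]
1 rows
{"dp":[-4.2,6.6,-0.5],"rotation":[0.16,0.17,0.22]}
```

Emit:
{"op": "move_arm", "data": {
  "deltas": [
    {"dp":[-3,5,-0.5],"rotation":[0.1,0.2,0.2]},
    {"dp":[0,0.5,0],"rotation":[0,0,0]},
    {"dp":[0,0.5,0],"rotation":[0,0,0]},
    {"dp":[0,0.3,0],"rotation":[0,0,0]}
  ],
  "jaw": 255,
  "squeeze": 60
}}

```text
t: 21.87
eef_pos: [0.4902, -0.3571, 0.0071]
ee_rot: [-1.573, -0.003, -0.18]
force: [0.5, 0.4, -0.2]
width: 0.0249
```

Emit:
{"op": "move_arm", "data": {
  "deltas": [
    {"dp":[0,0.2,0],"rotation":[0,0,0]},
    {"dp":[0,0,0],"rotation":[0,0,0]}
  ]
}}

```text
t: 22.03
eef_pos: [0.4904, -0.3572, 0.0073]
ee_rot: [-1.572, -0.004, -0.18]
force: [1.0, -0.4, -3.4]
width: 0.0194
```

```bash
python3 - <<'E'
from kin import *
np.set_printoptions(precision=4,suppress=True)
M=np.load("mallet.npy");s=arm.get_state();print(s['width'],s['eef_pos'],s['ee_rot'],s['force'])
print(np.linalg.inv(M)@T_tool(s))
E
```

```text
0.01943066318377094 [ 0.4904 -0.3572  0.0073] [-1.5725 -0.0035 -0.1805] [ 0.9565 -0.3937 -3.406 ]
[[ 1.      0.0035  0.0005  0.0208]
 [-0.0005 -0.0017  1.     -0.0003]
 [ 0.0035 -1.     -0.0017  0.0073]
 [ 0.      0.      0.      1.    ]]
```

```bash
cat > mal.py <<'E'
from kin import *
from hand import TR
Gm=TT(tooldown(0),[.0208,0,.0073])
def target(yface,dx=0,up=0):
    s=max(0,min(35,yface+145))
    c=(TR@[(66-.124*s+dx)/1e3,yface/1e3,18/1e3,1])[:3]+[0,0,up/1e3]
    Rm=Rz(-.0617);return TT(Rm,c-Rm@[.07,.045,.02])@Gm
def wherem():
    s=arm.get_state();M=T_tool(s)@np.linalg.inv(Gm)
    c=(np.linalg.inv(TR)@M@[.07,.045,.02,1])[:3]*1e3
    print("face centre in tray",np.round(c,1),"rel yaw deg",round(np.degrees(s['ee_rot'][2]+.0617),2),'F',np.round(s['force'],1),'mom',np.round(s['moment'],2),'tcp',np.round(s['eef_pos'],4),'rot',np.round(s['ee_rot'],3),'w',round(s['width'],4))
E
python3 - <<'E'
from mal import *
wherem()
rows(target(-185,up=50))
E
```

```text
face centre in tray [ -44.8 -319.5  -14.8] rel yaw deg -6.81 F [ 1.  -0.4 -3.4] mom [ 0.12 -0.23 -0.05] tcp [ 0.4904 -0.3572  0.0073] rot [-1.572 -0.004 -0.18 ] w 0.0194
6 rows
{"dp":[11.9,-22,22.9],"rotation":[0.02,-1.13,0.03]}
{"dp":[12.3,-22,22.7],"rotation":[0.02,-1.13,0.03]}
{"dp":[12.7,-22,22.4],"rotation":[0.02,-1.13,0.03]}
{"dp":[13.2,-22,22.2],"rotation":[0.02,-1.13,0.03]}
{"dp":[13.6,-22,21.9],"rotation":[0.02,-1.13,0.03]}
{"dp":[14,-22,21.7],"rotation":[0.02,-1.13,0.03]}
```

Emit:
{"op": "move_arm", "data": {
  "deltas": [
    {"dp":[0,-8,0],"rotation":[0,0,0]},
    {"dp":[0,-25,0],"rotation":[0,0,0]},
    {"dp":[0,-38,0],"rotation":[0,0,0]},
    {"dp":[0,-38,0],"rotation":[0,0,0]},
    {"dp":[0,-10,0],"rotation":[0,0,0]}
  ]
}}

```text
t: 22.45
eef_pos: [0.4846, -0.3549, 0.1256]
ee_rot: [-1.569, 0.012, -0.182]
force: [1.0, 0.1, -3.1]
width: 0.0192
```

```bash
python3 - <<'E'
from mal import *
wherem()
rows(target(-185,up=30));show("wm2")
E
```

```text
face centre in tray [   6.6 -317.7   91.3] rel yaw deg -6.92 F [ 1.   0.1 -3.1] mom [-0.21 -0.53 -0.  ] tcp [ 0.4846 -0.3549  0.1256] rot [-1.569  0.012 -0.182] w 0.0192
4 rows
{"dp":[19.2,1.4,34.2],"rotation":[-0.04,-1.73,-0.17]}
{"dp":[20.2,1.5,33.6],"rotation":[-0.04,-1.73,-0.17]}
{"dp":[21.2,1.5,32.9],"rotation":[-0.04,-1.73,-0.17]}
{"dp":[22.2,1.6,32.3],"rotation":[-0.04,-1.73,-0.17]}
```

View pics/wm2.png

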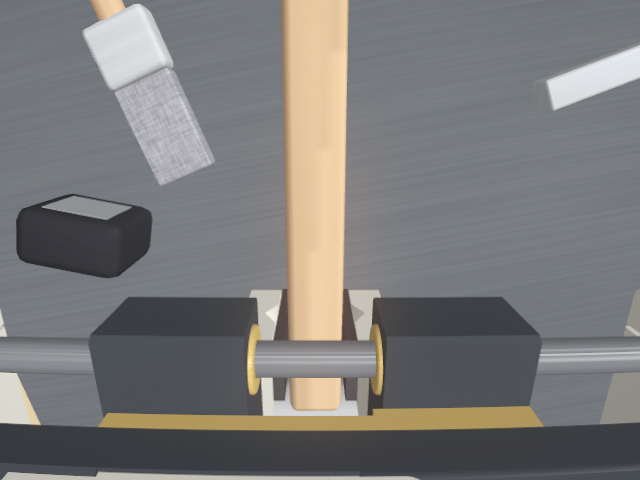

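Emit:
{"op": "move_arm", "data": {
  "deltas": [
    {"dp":[19,0,33],"rotation":[0,-1.8,-0.2]},
    {"dp":[20,0,33],"rotation":[0,-1.8,-0.2]},
    {"dp":[21,0,31],"rotation":[0,-1.8,-0.2]},
    {"dp":[20,0,24],"rotation":[0,-1.7,-0.2]},
    {"dp":[0,0,0],"rotation":[0,0,0]}
  ]
}}

```text
t: 22.92
eef_pos: [0.5805, -0.2426, 0.125]
ee_rot: [-1.566, -0.003, -0.061]
force: [0.8, -1.2, -3.7]
width: 0.0197
```

```bash
python3 - <<'E'
from mal import *
wherem()
rows(target(-180))
f=arm.grab_frame("side");np.savez("pics/s2.npz",**f);cv2.imwrite("pics/s2.png",cv2.resize(f["pixels"][150:400,250:560,::-1],(775,625)))
E
```

```text
face centre in tray [  80.1 -193.5   51.5] rel yaw deg 0.02 F [ 0.8 -1.2 -3.7] mom [-0.19 -0.23 -0.03] tcp [ 0.5805 -0.2426  0.125 ] rot [-1.566 -0.003 -0.061] w 0.0197
1 rows
{"dp":[3.5,35.9,13.3],"rotation":[-0.28,0.02,0.17]}
```

View pics/s2.png

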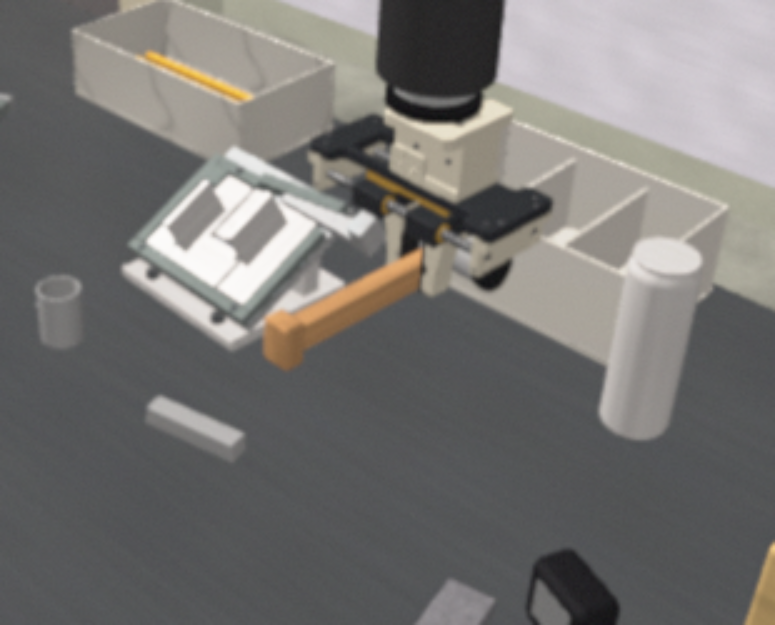

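```bash
python3 - <<'E'
from mal import *
f=load("pics/s2.npz");s=arm.get_state();M=T_tool(s)@np.linalg.inv(Gm)
P=np.array([[-140,-14,40],[-140,14,40],[-140,14,0],[-140,-14,0],[-120,-14,40],[-120,14,40]])/1e3@M[:3,:3].T+M[:3,3]
print((project(f,P)-[250,150])*2.5)
P=cloud(load("pics/wm2.npz"),load("pics/wm2.npz")["T"])
for v in(20,120,220,280):print(P[v,316])
E
```

```text
[[287.88794653 332.97661982]
 [262.83518724 316.29968377]
 [261.94420614 358.26740905]
 [286.42878858 375.32054026]
 [307.39821158 322.80120429]
 [282.26813781 306.48509299]]
[ 0.38103644 -0.33555131  0.15253277]
[ 0.40925131 -0.3407662   0.15285882]
[ 0.44080757 -0.34658881  0.15180592]
[ 0.46206186 -0.35050963  0.15124319]
```

Emit:
{"op": "move_arm", "data": {
  "deltas": [
    {"dp":[2,16,6],"rotation":[-0.2,0,0.1]},
    {"dp":[2,16,6],"rotation":[-0.1,0,0.1]},
    {"dp":[0,0,0],"rotation":[0,0,0]}
  ]
}}

```text
t: 23.22
eef_pos: [0.5813, -0.2308, 0.0898]
ee_rot: [-1.57, 0.006, -0.063]
force: [-1.0, 0.4, -4.2]
width: 0.0197
```

```bash
python3 - <<'E'
from mal import *
wherem()
rows(target(-155,up=2),step=12)
E
```

```text
face centre in tray [  63.1 -181.7   19.9] rel yaw deg -0.09 F [-1.   0.4 -4.2] mom [0.02 0.11 0.01] tcp [ 0.5813 -0.2308  0.0898] rot [-1.57   0.006 -0.063] w 0.0197
3 rows
{"dp":[1.2,-0.5,8.9],"rotation":[-0.01,-0.03,-0.12]}
{"dp":[1.2,-0.5,8.9],"rotation":[-0.01,-0.03,-0.12]}
{"dp":[1.2,-0.5,8.9],"rotation":[-0.01,-0.03,-0.12]}
```

Emit:
{"op": "move_arm", "data": {
  "deltas": [
    {"dp":[1.5,0,9],"rotation":[0,0,-0.1]},
    {"dp":[1,0,9],"rotation":[0,0,-0.1]},
    {"dp":[1,0,8],"rotation":[0,0,0]},
    {"dp":[0,0,5],"rotation":[0,0,0]},
    {"dp":[0,0,5],"rotation":[0,0,0]}
  ]
}}

```text
t: 23.63
eef_pos: [0.5844, -0.1948, 0.0895]
ee_rot: [-1.57, 0.007, -0.067]
force: [0.3, -0.2, -2.9]
width: 0.0196
```

```bash
python3 - <<'E'
from mal import *
wherem()
E
```

```text
face centre in tray [  64.  -145.8   19.1] rel yaw deg -0.32 F [ 0.3 -0.2 -2.9] mom [ 0.01 -0.09 -0.03] tcp [ 0.5844 -0.1948  0.0895] rot [-1.57   0.007 -0.067] w 0.0196
```

Emit:
{"op": "move_arm", "data": {
  "deltas": [
    {"dp":[0,0,5],"rotation":[0,-0.2,0]},
    {"dp":[0,0,5],"rotation":[0,0,0]},
    {"dp":[0,0,5],"rotation":[0,0,0]},
    {"dp":[0,0,5],"rotation":[0,0,0]},
    {"dp":[0,0,5],"rotation":[0,0,0]}
  ]
}}

```text
t: 24.05
eef_pos: [0.5836, -0.1712, 0.0899]
ee_rot: [-1.574, 0.01, -0.065]
force: [0.1, -7.9, -8.0]
width: 0.0196
```

```bash
python3 - <<'E'
from mal import *
wherem()
E
```

```text
face centre in tray [  62.  -122.1   20.3] rel yaw deg -0.18 F [ 0.1 -7.9 -8. ] mom [-2.49 -0.3  -0.29] tcp [ 0.5836 -0.1712  0.0899] rot [-1.574  0.01  -0.065] w 0.0196
```

Emit:
{"op": "move_arm", "data": {
  "deltas": [
    {"dp":[0,0,5],"rotation":[0,0,0]},
    {"dp":[0,0,5],"rotation":[0,0,0]},
    {"dp":[0,0,4],"rotation":[0,0,0]}
  ]
}}

```text
t: 24.3
eef_pos: [0.5828, -0.159, 0.0894]
ee_rot: [-1.578, 0.013, -0.067]
force: [-3.3, -16.2, -6.2]
width: 0.0196
```

```bash
python3 - <<'E'
from mal import *
wherem()
E
```

```text
face centre in tray [  60.3 -110.1   20.2] rel yaw deg -0.28 F [ -3.3 -16.2  -6.2] mom [-6.25  1.58 -0.45] tcp [ 0.5828 -0.159   0.0894] rot [-1.578  0.013 -0.067] w 0.0196
```

Emit:
{"op": "move_arm", "data": {
  "deltas": [
    {"dp":[0,0,4],"rotation":[0,0,0]},
    {"dp":[0,0,4],"rotation":[0,0,0]}
  ]
}}

```text
t: 24.47
eef_pos: [0.5818, -0.1581, 0.0902]
ee_rot: [-1.588, 0.016, -0.069]
force: [3.5, -28.7, -9.8]
width: 0.0196
```

```bash
python3 - <<'E'
from mal import *
wherem()
E
```

```text
face centre in tray [  59.6 -109.2   21. ] rel yaw deg -0.43 F [  3.5 -28.7  -9.8] mom [-10.38  -1.21  -1.04] tcp [ 0.5818 -0.1581  0.0902] rot [-1.588  0.016 -0.069] w 0.0196
```

Force rises with no further travel, so the wedge is at its stop. I'll back off and look.

Emit:
{"op": "move_arm", "data": {
  "deltas": [
    {"dp":[0,0,-10],"rotation":[0,0,0]},
    {"dp":[0,0,-25],"rotation":[0,0,0]},
    {"dp":[0,-10,-35],"rotation":[0,0,0]},
    {"dp":[-5,-35,-35],"rotation":[0,0,0]},
    {"dp":[-5,-30,-20],"rotation":[0,0,0]}
  ]
}}

```text
t: 24.88
eef_pos: [0.5626, -0.2771, 0.1595]
ee_rot: [-1.587, 0.025, -0.064]
force: [1.8, -0.3, -4.1]
width: 0.0197
```

```bash
python3 - <<'E'
from mal import *
wherem()
f=arm.grab_frame("top");np.savez("pics/t3.npz",**f)
def pr(P,f=f): return project(f,np.array(P)/1e3@TR[:3,:3].T+TR[:3,3])
for s in(30,35): print(s,pr([[53-.124*s,-145+s,35],[79-.124*s,-145+s,35],[79-.124*s,-125+s,35]]))
cv2.imwrite("pics/t3.png",cv2.resize(f["pixels"][170:300,260:420,::-1],(800,650),interpolation=cv2.INTER_CUBIC))
g=arm.grab_frame("side");np.savez("pics/s3.npz",**g);cv2.imwrite("pics/s3.png",cv2.resize(g["pixels"][170:350,260:500,::-1],(800,600),interpolation=cv2.INTER_CUBIC))
E
```

```text
face centre in tray [  82.1 -228.9   87. ] rel yaw deg -0.14 F [ 1.8 -0.3 -4.1] mom [ 0.05 -0.57  0.01] tcp [ 0.5626 -0.2771  0.1595] rot [-1.587  0.025 -0.064] w 0.0197
30 [[359.60349797 199.40396941]
 [360.37104406 189.39084602]
 [352.46690819 189.00304642]]
35 [[357.62355459 199.54481812]
 [358.37714539 189.53413726]
 [350.47381788 189.14683733]]
```

View pics/s3.png

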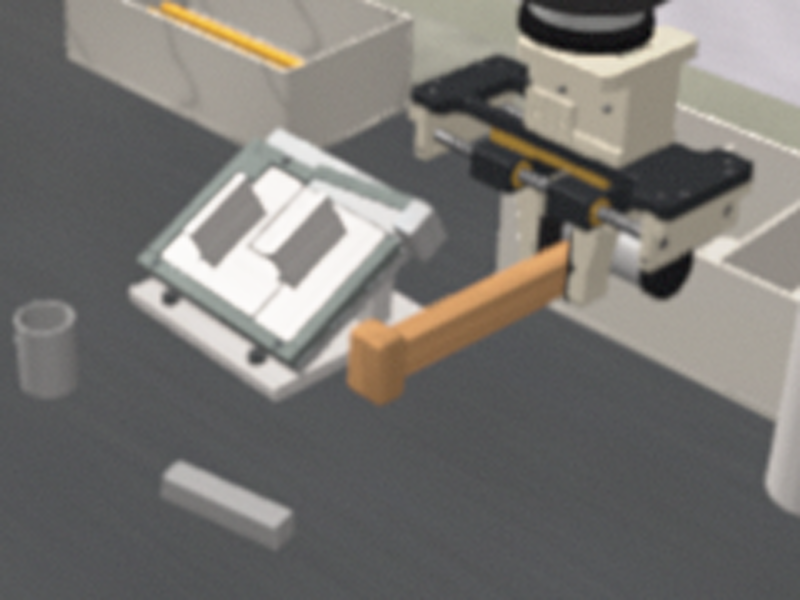

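View pics/t3.png

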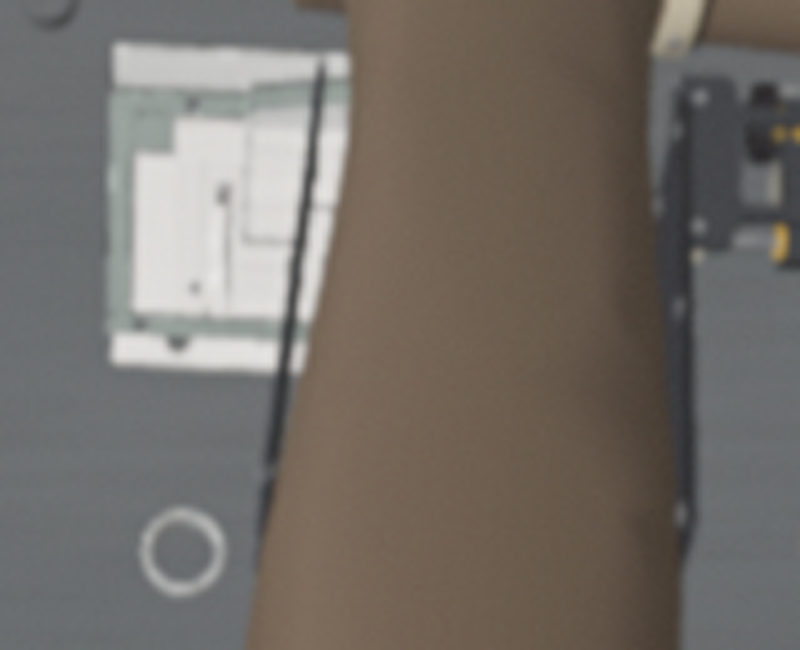

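```bash
python3 - <<'E'
from mal import *
np.set_printoptions(precision=0,suppress=True)
f=load("pics/s3.npz");z=cv2.imread("pics/s3.png")
for s,c in((35,(0,0,255)),(29,(255,0,0))):
    x=-.124*s;y=-145+s
    P=np.array([[53+x,y,1],[53+x,y,35],[79+x,y,35],[79+x,y,1],[53+x,y,1]])/1e3@TR[:3,:3].T+TR[:3,3]
    p=(project(f,P)-[260,170]+.5)*800/240;print(p)
    cv2.polylines(z,[p.astype(int)],False,c,1)
cv2.imwrite("pics/s3b.png",cv2.resize(z[150:350,330:520],(760,800))[:600])
E
```

```text
[[429. 264.]
 [414. 235.]
 [438. 208.]
 [453. 237.]
 [429. 264.]]
[[435. 266.]
 [421. 238.]
 [445. 211.]
 [459. 240.]
 [435. 266.]]
```

View pics/s3b.png

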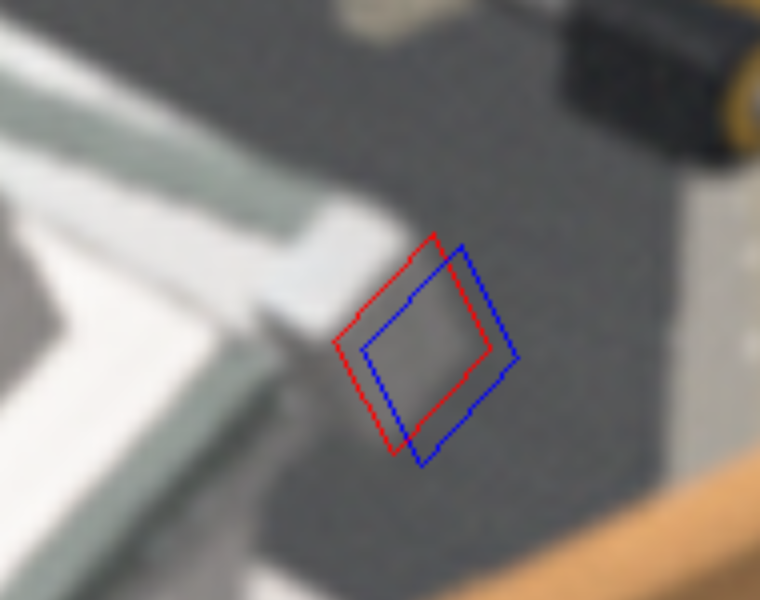

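```bash
python3 - <<'E'
from mal import *
M=np.load("mallet.npy").copy();M[2,3]=.06
rows(M@Gm)
E
```

```text
4 rows
{"dp":[-17,25,-20.2],"rotation":[0.28,1.64,-0.21]}
{"dp":[-16.5,24.8,-20.8],"rotation":[0.28,1.64,-0.21]}
{"dp":[-16,24.7,-21.4],"rotation":[0.28,1.64,-0.21]}
{"dp":[-15.5,24.5,-22],"rotation":[0.28,1.64,-0.21]}
```

Emit:
{"op": "move_arm", "data": {
  "deltas": [
    {"dp":[-17,20,-20],"rotation":[0.3,1.7,-0.2]},
    {"dp":[-17,22,-21],"rotation":[0.3,1.7,-0.3]},
    {"dp":[-16,22,-21],"rotation":[0.3,1.7,-0.3]},
    {"dp":[-15,22,-20],"rotation":[0.2,1.6,-0.3]},
    {"dp":[0,0,0],"rotation":[0,0,0]}
  ]
}}

```text
t: 25.4
eef_pos: [0.4926, -0.3551, 0.0807]
ee_rot: [-1.568, -0.018, -0.186]
force: [-0.8, 0.7, -5.8]
width: 0.0197
```

```bash
python3 - <<'E'
from mal import *
wherem()
M=np.load("mallet.npy").copy();M[2,3]=.01
rows(M@Gm,step=20)
E
```

```text
face centre in tray [  -7.3 -317.7   49.4] rel yaw deg -7.15 F [-0.8  0.7 -5.8] mom [0.33 0.27 0.01] tcp [ 0.4926 -0.3551  0.0807] rot [-1.568 -0.018 -0.186] w 0.0197
4 rows
{"dp":[-0.7,15.8,-0.6],"rotation":[-0.04,-0.09,0.26]}
{"dp":[-0.7,15.8,-0.6],"rotation":[-0.04,-0.09,0.26]}
{"dp":[-0.6,15.8,-0.6],"rotation":[-0.04,-0.09,0.26]}
{"dp":[-0.5,15.8,-0.5],"rotation":[-0.04,-0.09,0.26]}
```

Emit:
{"op": "move_arm", "data": {
  "deltas": [
    {"dp":[-0.5,15,-0.5],"rotation":[0,0,0.3]},
    {"dp":[-0.5,15,-0.5],"rotation":[0,0,0.3]},
    {"dp":[-0.5,15,-0.5],"rotation":[0,0,0.2]},
    {"dp":[0,12,0],"rotation":[0,0,0]},
    {"dp":[0,0,0],"rotation":[0,0,0]}
  ]
}}

```text
t: 25.82
eef_pos: [0.4893, -0.3557, 0.0203]
ee_rot: [-1.567, -0.003, -0.19]
force: [-0.8, -0.0, -4.3]
width: 0.0196
```

```bash
python3 - <<'E'
from mal import *
wherem()
M=np.load("mallet.npy").copy();M[2,3]=.0
rows(M@Gm,step=20)
E
```

```text
face centre in tray [ -39.1 -318.7   -2.8] rel yaw deg -7.34 F [-0.8 -0.  -4.3] mom [0.04 0.01 0.02] tcp [ 0.4893 -0.3557  0.0203] rot [-1.567 -0.003 -0.19 ] w 0.0196
1 rows
{"dp":[1.3,13,-1],"rotation":[-0.24,-0.56,0.18]}
```

Emit:
{"op": "move_arm", "data": {
  "deltas": [
    {"dp":[0.5,5,-0.5],"rotation":[-0.2,0,0.1]},
    {"dp":[0.5,4,0],"rotation":[0,0,0.1]},
    {"dp":[0,2,0],"rotation":[0,0,0]}
  ]
}}

```text
t: 26.07
eef_pos: [0.4913, -0.3558, 0.0096]
ee_rot: [-1.571, -0.0, -0.189]
force: [-1.2, -0.4, -2.8]
width: 0.0195
```

```bash
python3 - <<'E'
from mal import *
wherem()
E
```

```text
face centre in tray [ -42.7 -318.5  -13.4] rel yaw deg -7.27 F [-1.2 -0.4 -2.8] mom [ 0.03 -0.1  -0.01] tcp [ 0.4913 -0.3558  0.0096] rot [-1.571 -0.    -0.189] w 0.0195
```

Emit:
{"op": "move_arm", "data": {
  "deltas": [
    {"dp":[0,1.5,0],"rotation":[0,0,0]},
    {"dp":[0,1,0],"rotation":[0,0,0]},
    {"dp":[0,0.5,0],"rotation":[0,0,0]}
  ]
}}

```text
t: 26.32
eef_pos: [0.4923, -0.3556, 0.0073]
ee_rot: [-1.571, -0.002, -0.188]
force: [-1.8, -0.7, -2.6]
width: 0.0196
```

Emit:
{"op": "move_arm", "data": {
  "deltas": [
    {"dp":[0,0.3,0],"rotation":[0,0,0]},
    {"dp":[0,0,0],"rotation":[0,0,0]},
    {"dp":[0,0,0],"rotation":[0,0,0]},
    {"dp":[0,0,0],"rotation":[0,0,0]},
    {"dp":[0,0,0],"rotation":[0,0,0]}
  ],
  "jaw": 120
}}

```text
t: 26.73
eef_pos: [0.4954, -0.3571, 0.0105]
ee_rot: [-1.573, -0.009, -0.186]
force: [-1.0, -1.0, -0.1]
width: 0.0448
```

Released. I'll lift and then check the mallet and the tray.

Emit:
{"op": "move_arm", "data": {
  "deltas": [
    {"dp":[0,-15,0],"rotation":[0,0,0]},
    {"dp":[0,-35,0],"rotation":[0,0,0]},
    {"dp":[0,-40,0],"rotation":[0,0,0]},
    {"dp":[8,-40,0],"rotation":[0,0,0]},
    {"dp":[8,-40,0],"rotation":[0,0,0]}
  ]
}}

```text
t: 27.15
eef_pos: [0.5035, -0.3573, 0.1772]
ee_rot: [-1.569, 0.009, -0.189]
force: [1.4, -0.4, -1.7]
width: 0.0464
```

```bash
python3 - <<'E'
from mal import *
s,f=show("wm3");print(s['eef_pos'])
P=cloud(f,f["T"]);c=f["pixels"].astype(int)
m=(c[...,0]-c[...,2]>50);m[250:]=0
h=P[m];h=h[~np.isnan(h).any(1)];h=h[(h[:,1]>-.42)&(h[:,1]<-.3)];print(np.polyfit(h[:,0],h[:,2],1),np.median(h[:,2]))
rows(TT(tooldown(-.0617),[.63,-.04,.25]))
E
```

```text
[ 0.5034988  -0.35725223  0.17720561]
[0.00287982 0.03110142] 0.0324550279300283
9 rows
{"dp":[6.7,-7.1,37.4],"rotation":[0.02,-0.8,0.02]}
{"dp":[7.2,-7.1,37.3],"rotation":[0.02,-0.8,0.02]}
{"dp":[7.7,-7.1,37.2],"rotation":[0.02,-0.8,0.02]}
{"dp":[8.2,-7.1,37.1],"rotation":[0.02,-0.8,0.02]}
{"dp":[8.7,-7.1,37],"rotation":[0.02,-0.8,0.02]}
{"dp":[9.2,-7,36.9],"rotation":[0.02,-0.8,0.02]}
{"dp":[9.8,-7,36.8],"rotation":[0.02,-0.8,0.02]}
{"dp":[10.3,-7,36.6],"rotation":[0.02,-0.8,0.02]}
{"dp":[10.8,-7,36.5],"rotation":[0.02,-0.8,0.02]}
```

View pics/wm3.png

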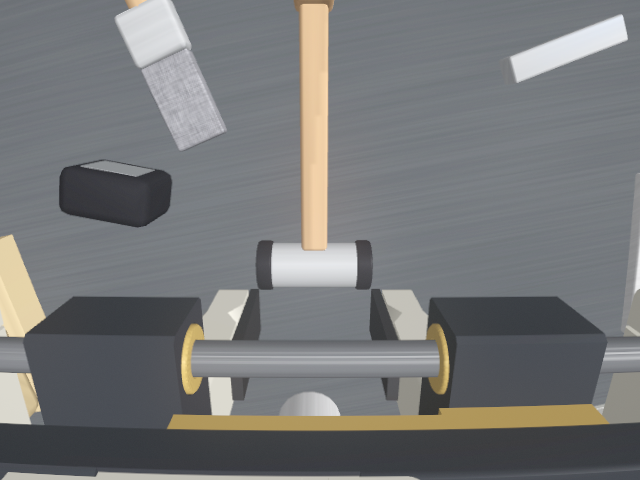

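The mallet lies flat: its handle's top is level at 32 mm. One last look at the tray.

Emit:
{"op": "move_arm", "data": {
  "deltas": [
    {"dp":[7,-12,37],"rotation":[0,-0.8,0]},
    {"dp":[7,-12,37],"rotation":[0,-0.8,0]},
    {"dp":[8,-10,37],"rotation":[0,-0.8,0]},
    {"dp":[8,-8,37],"rotation":[0,-0.8,0]},
    {"dp":[9,-6,37],"rotation":[0,-0.8,0]}
  ]
}}

```text
t: 27.62
eef_pos: [0.5776, -0.1865, 0.2422]
ee_rot: [-1.576, -0.015, -0.125]
force: [1.6, -1.3, -0.5]
width: 0.0466
```

Emit:
{"op": "move_arm", "data": {
  "deltas": [
    {"dp":[9,-5,37],"rotation":[0,-0.8,0]},
    {"dp":[10,-5,37],"rotation":[0,-0.8,0]},
    {"dp":[10,-5,36],"rotation":[0,-0.8,0]},
    {"dp":[10,-5,30],"rotation":[0,-0.8,0]},
    {"dp":[0,0,0],"rotation":[0,0,0]}
  ]
}}

```text
t: 28.03
eef_pos: [0.635, -0.0386, 0.2671]
ee_rot: [-1.575, -0.022, -0.061]
force: [0.9, -1.3, 0.4]
width: 0.0462
```

```bash
python3 - <<'E'
from hand import *
s,f=show("wt4");print(s['eef_pos'],s['ee_rot'],s['t'])
o=f["pixels"][:,:,::-1].copy()
u0,v0,u1,v1=150,60,470,300;k=2.5
z=cv2.resize(o[v0:v1,u0:u1],None,fx=k,fy=k,interpolation=cv2.INTER_CUBIC)
def pr(P): return np.round((project(f,np.array(P)/1e3@TR[:3,:3].T+TR[:3,3],f["T"])+.5-[u0,v0])*k-.5).astype(int)
for poly,h,dx,col in((WIDE,(-10,27),-2,(0,0,255)),(NARR,(10,-43),-2,(255,0,0))):
    cv2.polylines(z,[pr(np.c_[poly*1e3+[h[0]+dx,h[1]],np.full(len(poly),10)])],True,col,1)
x,y=-.124*35,-110
cv2.polylines(z,[pr([[53+x,y,35],[79+x,y,35],[79+x,y+20,35],[53+x,y+20,35]])],True,(0,160,0),1)
cv2.imwrite("pics/wt4z.png",z)
# rib tops height in tray frame
P=cloud(f,f["T"]).reshape(-1,3);l=(P-TR[:3,3])@TR[:3,:3]*1e3
for n,(a,b) in dict(w=(-12,27),n=(8,-43)).items():
    m=(np.abs(l[:,1]-b)<3)&(np.abs(l[:,0]-a)<25)&(l[:,2]>45);q=l[m];print(n,len(q),np.median(q[:,2]),np.polyfit(q[:,0],q[:,2],1))
for n,(xa,xb,ya,yb) in dict(w=(-50,-20,-25,10),w2=(-50,30,40,65),n=(-45,40,-70,-52),n2=(18,42,-30,5)).items():
    m=(l[:,0]>xa)&(l[:,0]<xb)&(l[:,1]>ya)&(l[:,1]<yb)&(l[:,2]<20);q=l[m];print(n,np.median(q[:,2]))
E
```

```text
[ 0.63497068 -0.03859194  0.26712291] [-1.57502672 -0.02235235 -0.06146193] 28.0333
w 469 55.34826999652154 [2.82942753e-03 5.53617999e+01]
n 487 55.326620791653625 [4.25089652e-03 5.53097689e+01]
w 10.263194056204242
w2 10.305059562558714
n 10.372208346908291
n2 10.41556341809886
```

View pics/wt4z.png

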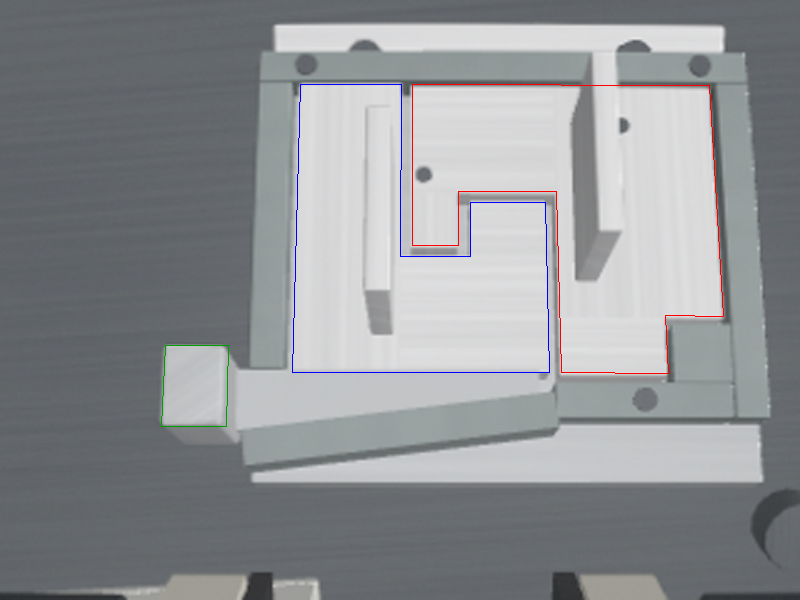

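The outlines match: the wedge head sits exactly at its home position, and both brackets are flat and about 2 mm or less from home. I'll hand the job in.

```bash
python3 -c "
from station import arm
print(arm.get_state()['qd']);print(arm.job_done())"
```

```text
[-0.04966455 -0.0100785  -0.03381632 -0.00091684 -0.00048006  0.02289652]
the job is handed in; nothing more can be done
None
```

I fitted both brackets into the tray, pressed the wedge home with the mallet, and laid the mallet back on the table. The job is handed in at about 28 s of the 70 s allowed; no verdict was reported.

**Regrasp:** I first held the wide bracket with the tool square to its plate, but the arm hit its joint limits over the tray. I set it down on the table and gripped it again leaning about 25° along the rib. The narrow bracket was picked up the same way, leaning.

**Last checks:**
- **Brackets:** both are released and flat, with plate tops about 10.3 mm and rib tops about 55.3 mm above the floor. They have slid to the lower wall, about 2 mm from their home points (6 mm allowed).
- **Wedge:** the push force rose to about 29 N with no further travel. In the last picture the head lies on its home outline.
- **Mallet:** it lies flat near where it started, with the handle's top level at 32 mm.
- **Other objects:** I kept clear of them and noticed none out of place, but did not measure their positions again at the end.

In the side camera picture the wedge appeared slightly further in than its home outline. I put that down to the roughly 2 mm camera calibration, since the other checks agreed.

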